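# Unstack the amplifier boards and slide them into the chassis

### The job

Unstack the two amplifier boards and slide one into each bay of the steel chassis in the vise, terminal strip outwards, until it is fully home against the back wall. Put the two spacer plates from the stack flat and square on top of the plate already lying by itself on the counter, so that all three make one neat pile. Don't turn a board over, and leave the tubes and everything else on the counter where they are.

Things in the scene. Friction and masses are not known exactly. Their poses are not given: they have to be found in the camera images.
- chassis: fixed: small iron vise (top z 92 mm) holding a bare steel chassis, 105 (x) x 160 (y) mm, z 98-147 mm. Origin on the counter below its middle; +x runs from its open side to its back wall (inner face x +50 mm); at yaw 0 the open side faces the robot. Floor top z 100. Two bays, at y +-47; the floor goes on bare before them as an apron to x -53. An empty channel lies between: boards when home stand 36 mm apart
- bay_left (a point): home point of the bay at chassis y +47 mm, axes as the chassis: a board's origin lies here when home, its front end on the back wall 50 mm ahead, its last 40 mm with the terminals out on the apron. The bay is 62 mm wide, 2 mm walls, 45 mm high under 12 mm lips folded in from the walls' tops. Walls and lips run from 10 mm behind this point to the back wall; the walls flare out from 10 to 18.5 mm behind
- bay_right (a point): the same for the bay at chassis y -47 mm
- board_upper: upper board of the stack: tan board 100 (x) x 58 (y) x 4 mm on four brass pillars 8 mm thick at x +-44, y +-24 mm, which reach 12 mm below it as feet and 24 mm above it (40 mm in all). Origin: centre, at the feet's level; z up; the board spans z 12-16 mm. On it: two capacitors (top z 32), black terminal strip at the -x end (top z 27, 36 mm wide). Long edges bare. About 150 g
- board_lower: lower board, the same as the upper one, at the bottom of the stack with its feet on the counter. The stack from the bottom: lower board, lower plate (resting on the board's pillars), upper board, upper plate; 92 mm in all, the parts a few mm and degrees off one another
- board_upper_terminals (a point): middle of the upper board's terminal strip: 44 mm towards -x from the board's origin, 21.5 mm above its feet; axes as the board
- board_lower_terminals (a point): the same on the lower board
- plate_upper: dark hardboard spacer plate, 120 (x) x 64 (y) x 6 mm, about 55 g; origin at the centre of its underside, z up. It lies on top of the stack.
- plate_lower: dark hardboard spacer plate, 120 (x) x 64 (y) x 6 mm, about 55 g; origin at the centre of its underside, z up. It lies between the two boards of the stack.
- plate_first: dark hardboard spacer plate, 120 (x) x 64 (y) x 6 mm, about 55 g; origin at the centre of its underside, z up. It lies flat on the counter by itself, clear of the stack: the beginning of the pile of plates.
- tube_1: glass power tube with a tan base, standing upright on its pins, 113 mm tall, 42 mm across at most, fragile and easily tipped; origin at its foot, z up. It stands beyond the stack's far end, about 145 mm from its centre.
- tube_2: glass power tube with a tan base, standing upright on its pins, 113 mm tall, 42 mm across at most, fragile and easily tipped; origin at its foot, z up. It stands beyond the far end of the first plate, about 145 mm from its centre.
- socket: white ceramic tube socket lying on the counter, 42 mm across, 16 mm high; origin at the centre of its underside
- pointer: chrome dial pointer lying flat, hub 19 mm across and 12 mm high, nose 44 mm long along its +x; origin under the hub
- heat_clip: squat copper heat clip lying on the counter, about 45 x 16 x 22 mm, long along x; origin under its middle
- can_capacitor: aluminium can capacitor standing on the counter, 35 mm across, 60 mm tall; origin at the centre of its underside
Mind the look-alikes: they are no part of the job. Leave any blue or red look-alike of the plate_upper alone.

How it is judged:
By the outcome, as a careful person would: the job done as asked, in the order asked, and still so for the second after the job is handed in, with the robot touching nothing.
It also fails if it takes over 72 s, if anything falls off the work surface, if the arm or the gripper's body presses on something with over 40 N, if the wrist force passes 120 N, or if a joint passes its speed limit or range.

### The arm

A 6-joint arm with a two-finger parallel gripper is mounted at the origin on the work surface. World frame = base frame: x ahead of the robot, y to its left, z up, the work surface at z = 0. Lengths are in m, angles in rad, forces in N, time in s.
With the tool pointing down it reaches from about 0.325 to 0.775 m from the base axis. Payload 5.5 kg.
Tool frame: the origin (TCP) lies on the centre line of the jaws, within the pads' length; the fingertips stand 11 mm ahead of it and the grasp point (between the pads) lies 8 mm behind it (ctrl.tip_extent is the z of the fingertips in the tool frame, in m); z points along the fingers, y is the line along which they close (so a half turn about z gives the same grasp; the last joint's range is limited). The gripper opens to 85 mm and grips with 20 to 120 N. Pads are 22 mm wide; open, the fingers measure 114 mm over their backs; the gripper's body (76 mm by 85 mm) begins 54 mm behind the grasp point. The pads swing forward as they close: fully open they stand 13 mm farther back than shut.
Start: joints at [-1.337, 0.091, 1.231, -0, 1.82, -0.057], TCP at [0.172, -0.575, 0.242] pointing down, gripper open.
Joint ranges: [-2.87, 2.87], [-0.86, 2.18], [0.17, 2.46], [-1.51, 4.65], [0.06, 2.69], [-2.65, 2.65]. Speed limits (rad/s): [2.57, 2.57, 3.01, 3.14, 3.14, 3.14].

### API

Orientations are given as a rotation vector (axis times angle).
In Python, from rig import ctrl gives the robot as it stands. The module is installed in compiled form; this text tells all that it offers.
- The arm moves only by the tool arm_command, never from a script. Its argument "moves" is text: rows parted by semicolons, each of 7 numbers parted by spaces: the turn, a rotation vector about the tool's x, y, z normalised to -1 to 1, where 1 is 0.12 rad, then the shift along the tool's x, y, z normalised to -1 to 1, where 1 is 0.8 m, then the opening, from 0 (shut) to 1 (fully open). In form: wx wy wz x y z claw; .... A call has 1 to 5 rows; each row shifts and turns the commanded pose from where the row before left it, along the tool's axes as they then stand; what a row does not reach is not made up. A row lasts 1/12 s, in which the tool goes at most 41.7 mm and 7.16 degrees, less where a joint would pass 70% of its speed; a pose out of reach is approached as far as the arm can. A call with a number of a shift or a turn outside -1 to 1 is refused whole. A call with a gripper value outside its range is refused whole. The fingers move at their own pace and stop on an object; "newtons" is the grip in N (left out, the last holds). Time passes only in rows, so rows that do not move let the fingers close. It gives the time, the measured TCP pose, the force, the opening and the grip force at its end, in the units of the state.
- ctrl.state(): the state, without advancing time (a new reading comes with each control period).
- ctrl.snapshot(name): name is "side" or "top" or "wrist"; returns a dict with "color" (480x640x3 uint8, red, green, blue), "fx", "fy", "cx", "cy" (pixels), "D" ([k1, k2, p1, p2, k3] as OpenCV has them; the pictures are not rectified), "xyz" and "rotation" of the camera in the world. Camera axes: x right, y down, z forward; pixel columns grow to the right and rows downward; lengths in m; the calibration is good to about 2 mm. A picture is of the moment at which its call begins. There is no depth.
- ctrl.sign_off(): hands the job in; it is judged then, once.
The state is a dict: "time_s": time; "joint_positions": joint angles; "qvel": joint speeds; "tau": joint torques, N m; "position": TCP position; "ee_rot": TCP orientation; "contact_force": force on the tool from outside, world axes, zero at the start; "torque": the same for the moment, N m; "gripper_width": opening from 0.0 (shut) to 1.0 (fully open); "gripper_force": force on a finger pad.
Only numpy, scipy, OpenCV 4.12 (cv2) and the standard library are available. Lean on these libraries where they do the work, as an engineer would, in place of code of your own. Each camera call takes 0.05 s, during which the arm holds its last target. There are 200 camera calls.

## Working session

There is one attempt and no reset: what is moved stays moved. The work goes in short steps, Python scripts to look and compute and a tool call to move; the robot and the scene stay as the last step left them, time stands still between calls to the robot, and variables do not carry over. Pictures are saved under pics/ and viewed, at most 10 in all, crops included, and the job is handed in when it is done.

Besides the shell and the picture viewer there is one more tool, called after "Call:" as a command line: name --argument value ..., lists and objects as JSON in quotes. arm_command: Moves the arm, as the interface text tells. Scaled input: -1 to 1 covers 0.8 m each way for a shift and 0.12 rad each way for a turn. Its arguments: {"type":"object","properties":{"moves":{"type":"string"},"newtons":{"type":"number"}},"required":["moves"]}

```bash
mkdir -p pics
cat > h.py <<'E'
import numpy as np, cv2, json
from scipy.spatial.transform import Rotation as R
from rig import ctrl
def snap(n):
    s=ctrl.snapshot(n); s['K']=np.array([[s['fx'],0,s['cx']],[0,s['fy'],s['cy']],[0,0,1.]]); s['D']=np.array(s['D'],float)
    r=np.array(s['rotation'],float); s['R']=r if r.shape==(3,3) else R.from_rotvec(r).as_matrix()
    s['xyz']=np.array(s['xyz'],float); return s
def save(s,f): cv2.imwrite('pics/'+f,s['color'][:,:,::-1])
def pix2w(s,px,z):
    u=cv2.undistortPoints(np.array(px,float).reshape(-1,1,2),s['K'],s['D']).reshape(-1,2)
    d=np.c_[u,np.ones(len(u))]@s['R'].T
    z=np.broadcast_to(np.array(z,float),len(u))
    return s['xyz']+d*((z-s['xyz'][2])/d[:,2])[:,None]
def w2pix(s,P):
    Rc=s['R'].T; return cv2.projectPoints(np.array(P,float).reshape(-1,1,3),cv2.Rodrigues(Rc)[0],-Rc@s['xyz'],s['K'],s['D'])[0].reshape(-1,2)
E
python3 - <<'E'
from h import *
import pickle
o=[]
for n in('top','side'):
    s=snap(n); pickle.dump(s,open(n+'0.pkl','wb')); print(n,s['rotation'],s['xyz'],s['fx']); save(s,n+'0.png')
print(ctrl.state(), ctrl.tip_extent)
E
```

```text
top [-2.19473549  2.17783339 -0.12110608] [0.4593511  0.08181731 1.1662335 ] 505.9350185988849
side [-0.26528747  2.76067255 -1.30329925] [0.37466931 0.91285358 0.80318507] 543.6617047383193
{'time_s': 0.1, 'joint_positions': array([-1.33670069e+00,  9.18044937e-02,  1.23180017e+00, -2.01559743e-05,
        1.81978002e+00, -5.67062473e-02]), 'qvel': array([ 0.00190562, -0.00108535, -0.00331684,  0.0008393 ,  0.00081233,
       -0.00101602]), 'tau': array([ 1.67717746e-03, -4.60220575e+01, -4.19217253e+01, -5.57339911e-05,
        1.06660390e-02, -2.98850318e-05]), 'position': array([ 0.1719662 , -0.57458283,  0.24123179]), 'ee_rot': array([-3.10667891e+00, -4.54916635e-01,  2.79752921e-04]), 'contact_force': array([-0.59562373, -0.16079545,  0.29449296]), 'torque': array([ 0.03616905, -0.01996263,  0.05398746]), 'gripper_force': 0.0, 'gripper_width': 0.9990396667040212} 0.011
```

View pics/top0.png

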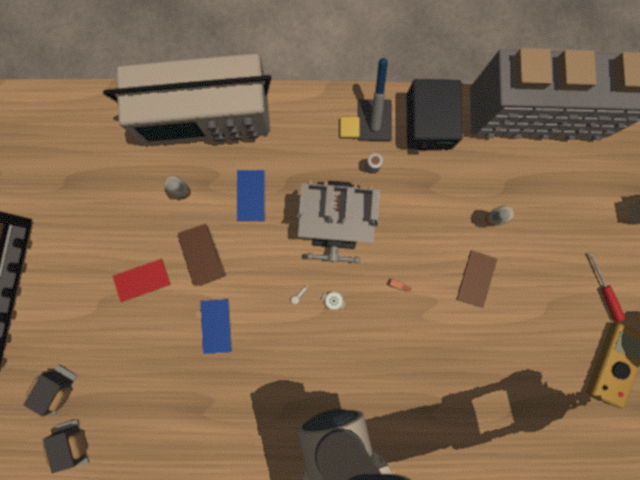

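View pics/side0.png

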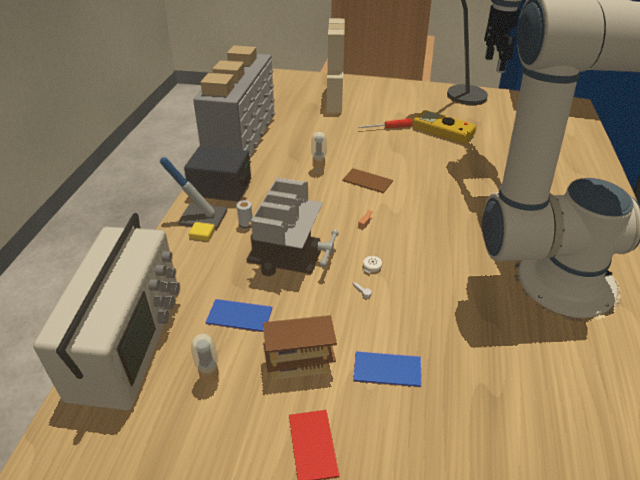

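The top view shows the stack, whose brown top plate is at (202,254), and the chassis at (339,212). There are three plate-like candidates besides the stack: brown (477,279), blue (250,195) and (216,326), and red (142,280). Only the brown one at (477,279) fits plate_first, since it is dark hardboard and has a tube beyond its far end. I'll confirm that and the terminal ends in one composite crop.

Run:
```python
from h import *
import pickle
t=pickle.load(open('top0.pkl','rb'));s=pickle.load(open('side0.pkl','rb'))
def crop(s,x0,y0,w,h,W,H): return cv2.resize(s['color'][y0:y0+h,x0:x0+w,::-1],(W,H),interpolation=cv2.INTER_CUBIC)
a=crop(s,255,305,100,75,400,300);b=crop(t,290,175,100,75,400,300);c=crop(t,160,215,100,75,400,300);d=crop(t,430,240,100,75,400,300)
cv2.imwrite('pics/comp.png',np.vstack([np.hstack([a,b]),np.hstack([c,d])]))
for n,px,z in[('first',[477,279],.006),('stack',[202,254],.092),('ch',[339,212],.1),('tube1',[171,192],0),('tube2',[490,218],0),('socket',[334,301],.01),('blue',[250,195],0),('blue2',[216,326],0)]: print(n,pix2w(t,[px],z).round(3))
```

```text
first [[ 0.475 -0.298  0.006]]
stack [[0.523 0.317 0.092]]
ch [[0.615 0.027 0.1  ]]
tube1 [[0.673 0.414 0.   ]]
tube2 [[ 0.619 -0.334  0.   ]]
socket [[0.424 0.033 0.01 ]]
blue [[0.667 0.23  0.   ]]
blue2 [[0.365 0.301 0.   ]]
```

View pics/comp.png

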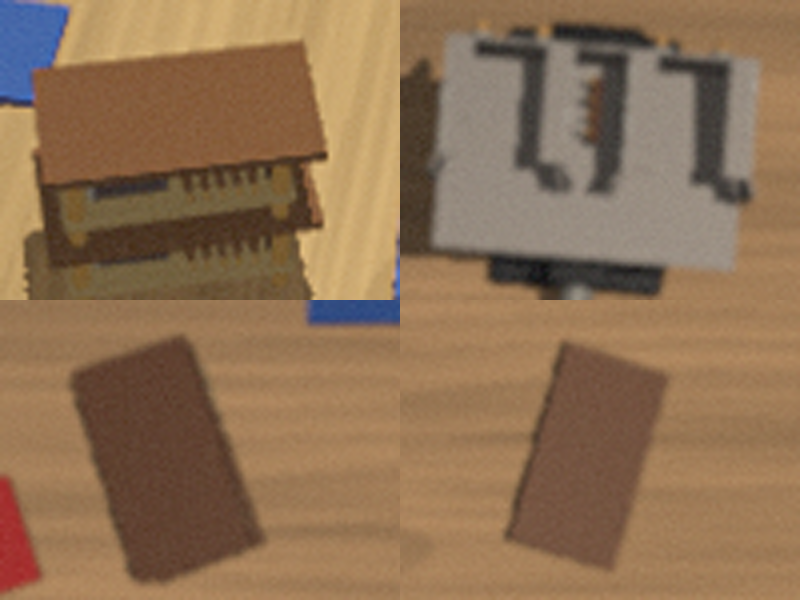

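Crops: top left is the stack from the side, with two boards and two brown plates. Bottom left is the top plate, and bottom right is the lone brown plate, which is plate_first. Top right is the chassis, with its open side towards the robot. The terminal ends are still unclear, so I'll look with the wrist camera on the way.

```bash
cat >> h.py <<'E'
def rect(c):
    """corners ordered far-left.. -> centre, yaw(deg, of long axis, |.|<90)"""
    c=np.array(c)[:,:2]; m=c.mean(0); e=c-m; u,s_,v=np.linalg.svd(e); d=v[0]; d=d*np.sign(d[0])
    return m.round(4), round(float(np.degrees(np.arctan2(d[1],d[0]))),2)
def tool(yaw): return R.from_euler('z',yaw,degrees=True)*R.from_euler('x',np.pi)
def go(wps,start=None,step=.041):
    """wps: list of (x,y,z,yawdeg): tool x axis at yaw. prints rows: n x (row). start=commanded (x,y,z,yaw)"""
    st=ctrl.state()
    if start is None:
        r=R.from_rotvec(st['ee_rot']).as_matrix(); start=[*st['position'],np.degrees(np.arctan2(r[1,0],r[0,0]))]
    p=np.array(start,float); print('start',p.round(4),'t',round(st['time_s'],2))
    for w in wps:
        w=np.array(w,float); dy=w[3]-p[3]; d=w[:3]-p[:3]
        n=max(1,int(np.ceil(max(np.linalg.norm(d)/step,abs(dy)/6.8))))
        print('->',w.round(4),'n',n)
        if abs(dy)<.05: print('  %dx'%n,*(tool(p[3]).inv().apply(d)/n/.8).round(4),'wz 0')
        else:
            for k in range(n): print('   wz %.3f '%(-np.radians(dy/n)/.12),*(tool(p[3]+dy*k/n).inv().apply(d)/n/.8).round(4))
        p=w
E
python3 - <<'E'
from h import *
import pickle
t=pickle.load(open('top0.pkl','rb'))
print('stack',rect(pix2w(t,[[178,233.7],[206.2,223.7],[226,275.2],[193.2,285]],.092)))
print('first',rect(pix2w(t,[[471.2,250.5],[497,258.7],[483.2,307.5],[456.5,300]],.006)))
f=pix2w(t,[[298,236.2],[373.3,242]],.1); print(f, np.degrees(np.arctan2(-(f[0]-f[1])[0],(f[0]-f[1])[1])))
s=snap('wrist'); r=R.from_rotvec(ctrl.state()['ee_rot']); 
print('cam in tool',r.inv().apply(s['xyz']-ctrl.state()['position']), (r.inv().as_matrix()@s['R']).round(3),s['fx'])
go([(.40,-.30,.30,16.7),(.42,-.0,.33,16.7),(.45,.29,.30,16.7)])
E
```

```text
stack (array([0.5226, 0.3198]), 21.16)
first (array([ 0.4753, -0.2983]), -17.85)
[[ 0.56215496  0.11371969  0.1       ]
 [ 0.55121723 -0.04598023  0.1       ]] -3.918029513578872
cam in tool [ 0.07040328 -0.00047366 -0.13041256] [[ 0.001 -0.961 -0.276]
 [ 1.     0.001 -0.001]
 [ 0.001 -0.276  0.961]] 379.7118207054007
start [ 0.172  -0.5746  0.2414 16.6619] t 0.15
-> [ 0.4 -0.3  0.3 16.7] n 9
  9x 0.0413 -0.0275 -0.0081 wz 0
-> [ 0.42 -0.    0.33 16.7 ] n 8
  8x 0.0165 -0.044 -0.0047 wz 0
-> [ 0.45  0.29  0.3  16.7 ] n 8
  8x 0.0175 -0.0421 0.0047 wz 0
```

Run:
```python
from h import *
go([(.52,-.29,.31,16.66),(.60,.02,.33,16.66),(.565,.33,.33,21)])
```

```text
start [ 0.172  -0.5746  0.2414 16.6619] t 0.15
-> [ 0.52 -0.29  0.31 16.66] n 12
  12x 0.0432 -0.018 -0.0072 wz 0
-> [ 0.6   0.02  0.33 16.66] n 8
  8x 0.0259 -0.0428 -0.0031 wz 0
-> [ 0.565  0.33   0.33  21.   ] n 8
   wz -0.079  0.0086 -0.048 -0.0
   wz -0.079  0.0091 -0.0479 -0.0
   wz -0.079  0.0096 -0.0478 -0.0
   wz -0.079  0.01 -0.0477 -0.0
   wz -0.079  0.0105 -0.0476 -0.0
   wz -0.079  0.0109 -0.0475 -0.0
   wz -0.079  0.0114 -0.0474 -0.0
   wz -0.079  0.0118 -0.0473 -0.0
```

Call:
arm_command --moves "0 0 0 0.0432 -0.018 -0.0072 1;0 0 0 0.0432 -0.018 -0.0072 1;0 0 0 0.0432 -0.018 -0.0072 1;0 0 0 0.0432 -0.018 -0.0072 1;0 0 0 0.0432 -0.018 -0.0072 1"

```text
time_s: 0.57
position: [0.3179, -0.455, 0.271]
ee_rot: [-3.108, -0.454, 0.0]
contact_force: [-0.2, -0.0, 0.3]
gripper_width: 1.001
gripper_force: 0.0
```

Call:
arm_command --moves "0 0 0 0.0432 -0.018 -0.0072 1;0 0 0 0.0432 -0.018 -0.0072 1;0 0 0 0.0432 -0.018 -0.0072 1;0 0 0 0.0432 -0.018 -0.0072 1;0 0 0 0.0432 -0.018 -0.0072 1"

```text
time_s: 0.98
position: [0.463, -0.3363, 0.2999]
ee_rot: [-3.108, -0.455, 0.0]
contact_force: [-0.0, 0.4, 1.2]
gripper_width: 1.001
gripper_force: 0.0
```

Call:
arm_command --moves "0 0 0 0.0432 -0.018 -0.0072 1;0 0 0 0.0432 -0.018 -0.0072 1;0 0 0 0 0 0 1;0 0 0 0 0 0 1"

```text
time_s: 1.32
position: [0.5211, -0.2888, 0.3109]
ee_rot: [-3.107, -0.461, 0.001]
contact_force: [-0.0, -0.8, -0.4]
gripper_width: 0.997
gripper_force: 0.0
```

Run:
```python
from h import *
import pickle
s=snap('wrist'); pickle.dump(s,open('wf.pkl','wb')); save(s,'wf.png')
go([(.60,.02,.33,16.66)]); print(ctrl.state()['contact_force'])
```

```text
start [ 0.5201 -0.2899  0.3108 16.7487] t 1.37
-> [ 0.6   0.02  0.33 16.66] n 8
   wz 0.002  0.0259 -0.0428 -0.003
   wz 0.002  0.0259 -0.0428 -0.003
   wz 0.002  0.0259 -0.0428 -0.003
   wz 0.002  0.0259 -0.0428 -0.003
   wz 0.002  0.0259 -0.0428 -0.003
   wz 0.002  0.0259 -0.0428 -0.003
   wz 0.002  0.0259 -0.0428 -0.003
   wz 0.002  0.0259 -0.0428 -0.003
[-0.10655009 -0.99262848  0.03844498]
```

Call:
arm_command --moves "0 0 0 0.0259 -0.0428 -0.0031 1;0 0 0 0.0259 -0.0428 -0.0031 1;0 0 0 0.0259 -0.0428 -0.0031 1;0 0 0 0.0259 -0.0428 -0.0031 1;0 0 0 0.0259 -0.0428 -0.0031 1"

```text
time_s: 1.78
position: [0.5693, -0.0967, 0.3238]
ee_rot: [3.109, 0.45, -0.001]
contact_force: [0.8, -0.3, 0.9]
gripper_width: 1.006
gripper_force: 0.0
```

Call:
arm_command --moves "0 0 0 0.0259 -0.0428 -0.0031 1;0 0 0 0.0259 -0.0428 -0.0031 1;0 0 0 0.0259 -0.0428 -0.0031 1;0 0 0 0 0 0 1;0 0 0 0 0 0 1"

```text
time_s: 2.2
position: [0.6, 0.0201, 0.3307]
ee_rot: [3.108, 0.458, -0.001]
contact_force: [0.4, -0.5, -0.3]
gripper_width: 0.999
gripper_force: 0.0
```

Run:
```python
from h import *
import pickle
s=snap('wrist'); pickle.dump(s,open('wc.pkl','wb')); save(s,'wc.png')
```

Call:
arm_command --moves "0 0 -0.079 0.0086 -0.048 0 1;0 0 -0.079 0.0091 -0.0479 0 1;0 0 -0.079 0.0096 -0.0478 0 1;0 0 -0.079 0.01 -0.0477 0 1;0 0 -0.079 0.0105 -0.0476 0 1"

```text
time_s: 2.67
position: [0.5783, 0.212, 0.3314]
ee_rot: [3.097, 0.523, 0.0]
contact_force: [1.1, -1.5, -0.3]
gripper_width: 0.999
gripper_force: 0.0
```

Call:
arm_command --moves "0 0 -0.079 0.0109 -0.0475 0 1;0 0 -0.079 0.0114 -0.0474 0 1;0 0 -0.079 0.0118 -0.0473 0 1;0 0 0 0 0 0 1;0 0 0 0 0 0 1"

```text
time_s: 3.08
position: [0.5654, 0.3292, 0.3302]
ee_rot: [3.088, 0.573, -0.002]
contact_force: [-1.0, -0.2, 0.7]
gripper_width: 1.0
gripper_force: 0.0
```

Run:
```python
from h import *
import pickle
s=snap('wrist'); pickle.dump(s,open('ws.pkl','wb')); save(s,'ws.png')
S=[pickle.load(open(n,'rb'))['color'][:,:,::-1] for n in('wf.pkl','wc.pkl','ws.pkl')]
w,c,k=S
# hsv brown for plates
for im in (w,k):
    h=cv2.cvtColor(im,cv2.COLOR_BGR2HSV); print(h[240,320],im.shape)
cv2.imwrite('pics/m1.png',np.hstack([cv2.resize(w,(400,300),interpolation=cv2.INTER_AREA),cv2.resize(k,(400,300),interpolation=cv2.INTER_AREA)]))
go([])
```

```text
[ 13 165 131] (480, 640, 3)
[ 13 156 154] (480, 640, 3)
start [ 0.5658  0.328   0.3307 20.9086] t 3.13
```

View pics/m1.png

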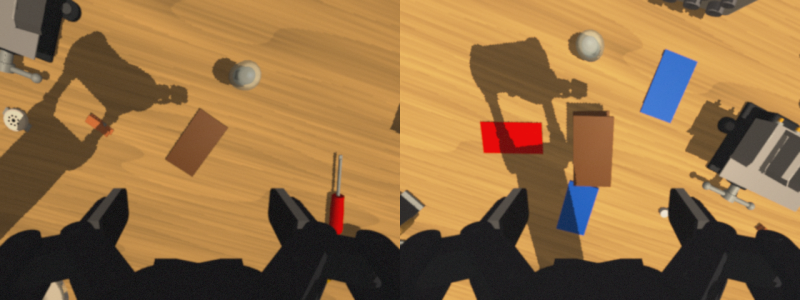

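View pics/wc.png

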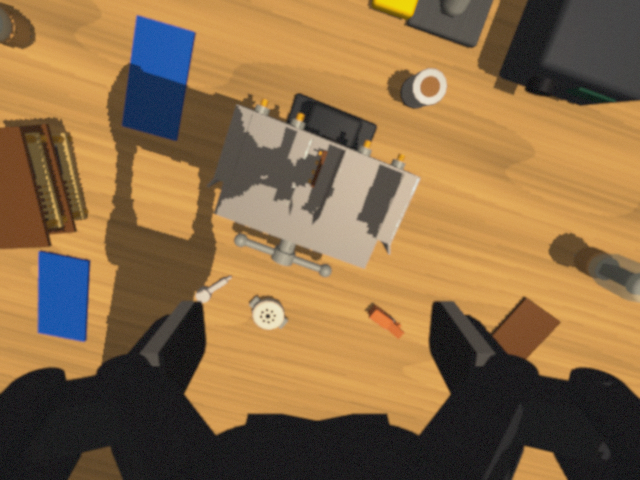

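```bash
cat >> h.py <<'E'
def plate(s,seed,z,tol=14):
    im=cv2.bilateralFilter(s['color'][:,:,::-1].copy(),7,40,5); m=np.zeros((482,642),np.uint8)
    cv2.floodFill(im,m,seed,0,(tol,)*3,(tol,)*3,4|(255<<8)|cv2.FLOODFILL_FIXED_RANGE|cv2.FLOODFILL_MASK_ONLY)
    c=max(cv2.findContours(m[1:-1,1:-1],cv2.RETR_EXTERNAL,cv2.CHAIN_APPROX_NONE)[0],key=cv2.contourArea)
    P=pix2w(s,c.reshape(-1,2),z)[:,:2]; (x,y),(w,h),a=cv2.minAreaRect((P*1e3).astype(np.float32))
    if w<h: a+=90; w,h=h,w
    a=(a+90)%180-90
    print('plate c %.1f %.1f size %.1f x %.1f yaw %.2f area %.0f'%(x,y,w,h,a,cv2.contourArea((P*1e3).astype(np.float32)))); return x/1e3,y/1e3,a
E
python3 - <<'E'
from h import *
import pickle
L=lambda n:pickle.load(open(n,'rb'))
for t in(18,26,34): plate(L('wf.pkl'),(314,228),.006,t); plate(L('ws.pkl'),(307,238),.092,t)
c=L('wc.pkl')
P=pix2w(c,[[213,213],[366,268],[238,105],[419,180]],[.1,.1,.147,.147]); print(P.round(4))
for a,b in((0,1),(2,3)): d=P[a]-P[b]; print(np.degrees(np.arctan2(-d[0],d[1])),np.linalg.norm(d))
im=c['color'][90:280,190:440,::-1]; cv2.imwrite('pics/wcz.png',cv2.resize(im,(790,600),interpolation=cv2.INTER_CUBIC))
E
```

```text
plate c 478.5 -295.1 size 119.1 x 65.7 yaw -17.41 area 7470
plate c 526.8 325.7 size 128.8 x 64.9 yaw 19.60 area 7019
plate c 478.4 -295.4 size 119.7 x 66.3 yaw -17.56 area 7576
plate c 524.5 330.7 size 130.0 x 76.5 yaw 19.26 area 7211
plate c 478.5 -295.4 size 120.2 x 66.4 yaw -17.52 area 7676
plate c 535.1 359.6 size 169.1 x 124.3 yaw 19.34 area 8254
[[ 0.5636  0.1154  0.1   ]
 [ 0.5528 -0.0453  0.1   ]
 [ 0.6673  0.1058  0.147 ]
 [ 0.6535 -0.051   0.147 ]]
-3.8496242908294653 0.1610911559513301
-5.039651248519027 0.1574152247909473
```

View pics/wcz.png

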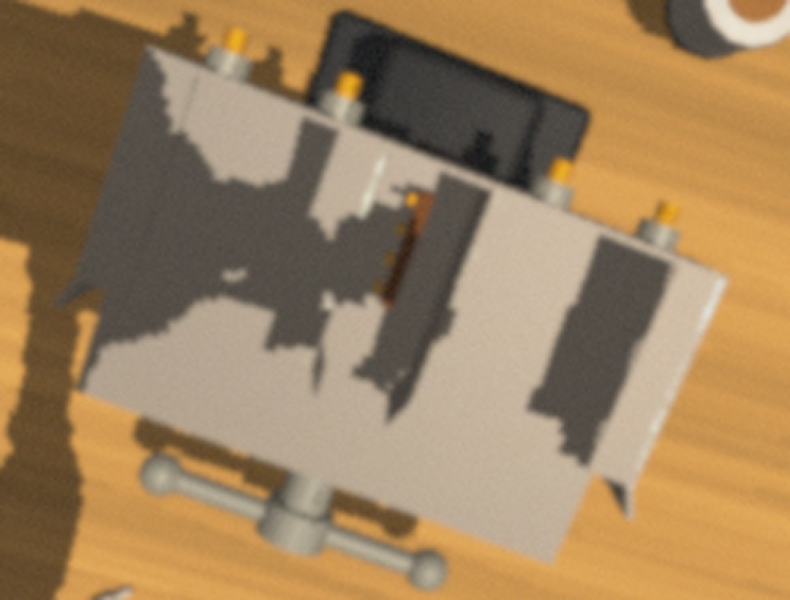

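```bash
cat >> h.py <<'E'
from scipy.optimize import minimize, least_squares
def rectfit(s,z,init,L=.120,W=.064,d=.0025):
    lab=cv2.cvtColor(cv2.GaussianBlur(s['color'],(0,0),.8),cv2.COLOR_RGB2LAB).astype(np.float32)
    t=np.linspace(-.45,.45,60); o=np.ones(60)
    def per(e): 
        a,b=L/2+e,W/2+e
        return np.r_[np.c_[t*L,o*b],np.c_[t*L,-o*b],np.c_[o*a,t*W],np.c_[-o*a,t*W]]
    I,O=per(-d),per(d)
    def smp(p,q):
        c,n=np.cos(p[2]),np.sin(p[2]); X=q@np.array([[c,n],[-n,c]])+p[:2]
        u=w2pix(s,np.c_[X,np.full(len(X),z)]).astype(np.float32)
        return cv2.remap(lab,u[:,0],u[:,1],cv2.INTER_LINEAR).reshape(-1,3)
    f=lambda p:-np.minimum(np.linalg.norm((smp(p,I)-smp(p,O))*[.5,1,1],axis=1),25).mean()
    best=None
    for dx in(-.006,0,.006):
        for dy in(-.006,0,.006):
            x0=np.array([init[0]+dx,init[1]+dy,np.radians(init[2])])
            r=minimize(f,x0,method='Nelder-Mead',options=dict(initial_simplex=x0+np.array([[0,0,0],[.004,0,0],[0,.004,0],[0,0,.04]]),xatol=1e-5,fatol=1e-4))
            if best is None or r.fun<best.fun: best=r
    p=best.x; print('fit %.1f %.1f mm yaw %.2f score %.2f'%(p[0]*1e3,p[1]*1e3,np.degrees(p[2]),-best.fun)); return p
def chfit(s,px,pts,x0=(.61,.03,-4)):
    pts=np.array(pts,float)
    def X(p):
        c,n=np.cos(p[2]),np.sin(p[2]); return np.c_[pts[:,:2]@np.array([[c,n],[-n,c]])+p[:2],pts[:,2]]
    r=least_squares(lambda p:(w2pix(s,X(p))-px).ravel(),[x0[0],x0[1],np.radians(x0[2])]); p=r.x
    print('chassis %.1f %.1f yaw %.2f'%(p[0]*1e3,p[1]*1e3,np.degrees(p[2])),'res',r.fun.round(1))
E
python3 - <<'E'
from h import *
import pickle
L=lambda n:pickle.load(open(n,'rb'))
for n in('wf.pkl','top0.pkl'): rectfit(L(n),.006,(.478,-.296,-17.6))
for n in('ws.pkl','top0.pkl'): rectfit(L(n),.092,(.5226,.3198,20.5))
M=[[-.053,.08,.1],[-.053,-.08,.1],[.052,.08,.147],[.052,-.08,.147]]
chfit(L('wc.pkl'),[[215.3,213.4],[365,267.8],[236.5,104.2],[420,178]],M)
chfit(L('top0.pkl'),[[298,236.2],[373.3,242],[301.7,183.7],[380,189.7]],M)
E
```

```text
fit 478.2 -295.5 mm yaw -18.51 score 24.95
fit 476.6 -295.6 mm yaw -17.28 score 15.69
fit 523.3 323.1 mm yaw 19.49 score 23.08
fit 521.2 322.8 mm yaw 18.17 score 16.76
chassis 610.1 31.2 yaw -4.10 res [-1.8  0.4  0.1  1.2 -0.2 -0.2  1.7 -0.7]
chassis 608.9 29.8 yaw -4.03 res [ 0.2  0.2  0.1  0.4  0.  -0.5 -0.3 -0.2]
```

Run:
```python
from h import *
import pickle
s=pickle.load(open('ws.pkl','rb')); st=ctrl.state(); r=R.from_rotvec(st['ee_rot'])
for z in(.011,.004,-.002):
  for y in(.0425,.057):
    print(z,y,w2pix(s,st['position']+r.apply([[.011,y,z],[-.011,y,z],[.011,-y,z],[-.011,-y,z]])).round(0).tolist())
go([(.522,.323,.14,19.4)],start=(.565,.33,.33,21))
go([(.523,.323,.14,19.4)])
```

```text
0.011 0.0425 [[428.0, 285.0], [423.0, 334.0], [215.0, 284.0], [219.0, 333.0]]
0.011 0.057 [[464.0, 285.0], [458.0, 334.0], [179.0, 284.0], [185.0, 333.0]]
0.004 0.0425 [[433.0, 292.0], [428.0, 343.0], [211.0, 292.0], [215.0, 342.0]]
0.004 0.057 [[470.0, 292.0], [464.0, 343.0], [173.0, 291.0], [179.0, 342.0]]
-0.002 0.0425 [[437.0, 299.0], [432.0, 351.0], [206.0, 298.0], [211.0, 351.0]]
-0.002 0.057 [[477.0, 299.0], [470.0, 351.0], [167.0, 298.0], [173.0, 350.0]]
start [ 0.565  0.33   0.33  21.   ] t 3.13
-> [ 0.522  0.323  0.14  19.4  ] n 5
   wz 0.047  -0.0107 -0.0022 0.0475
   wz 0.047  -0.0107 -0.0022 0.0475
   wz 0.047  -0.0107 -0.0021 0.0475
   wz 0.047  -0.0107 -0.002 0.0475
   wz 0.047  -0.0107 -0.002 0.0475
start [ 0.5658  0.328   0.3307 20.9086] t 3.13
-> [ 0.523  0.323  0.14  19.4  ] n 5
   wz 0.044  -0.0104 -0.0027 0.0477
   wz 0.044  -0.0105 -0.0026 0.0477
   wz 0.044  -0.0105 -0.0025 0.0477
   wz 0.044  -0.0105 -0.0025 0.0477
   wz 0.044  -0.0105 -0.0024 0.0477
```

Call:
arm_command --moves "0 0 0.044 -0.0108 -0.0027 0.0477 1;0 0 0.044 -0.0108 -0.0026 0.0477 1;0 0 0.044 -0.0108 -0.0025 0.0477 1;0 0 0.044 -0.0108 -0.0025 0.0477 1;0 0 0.044 -0.0108 -0.0024 0.0477 1"

```text
time_s: 3.55
position: [0.5216, 0.3208, 0.1392]
ee_rot: [3.097, 0.525, 0.002]
contact_force: [-0.0, 0.4, -0.3]
gripper_width: 0.996
gripper_force: 0.0
```

Call:
arm_command --moves "0 0 0 0 0 0.031 1;0 0 0 0 0 0.031 1;0 0 0 0 0 0 1;0 0 0 0 0 0 1"

```text
time_s: 3.88
position: [0.5212, 0.3214, 0.09]
ee_rot: [3.096, 0.527, -0.004]
contact_force: [-0.2, 0.7, 0.8]
gripper_width: 1.0
gripper_force: 0.0
```

Run:
```python
from h import *
go([(.5225,.323,.0905,19.4)]); s=snap('side'); save(s,'g1.png'); print(ctrl.state()['contact_force'])
```

```text
start [ 0.5212  0.3214  0.09   19.316 ] t 3.88
-> [ 0.5225  0.323   0.0905 19.4   ] n 1
   wz -0.012  0.0022 -0.0013 -0.0006
[-0.44571289  0.01377802  0.47899907]
```

Call:
arm_command --moves "0 0 0 0.0022 -0.0013 0 1;0 0 0 0 0 0 0.5;0 0 0 0 0 0 0.5;0 0 0 0 0 0 0.5;0 0 0 0 0 0 0.5" --newtons 25

```text
time_s: 4.35
position: [0.5235, 0.326, 0.0935]
ee_rot: [-3.096, -0.532, -0.006]
contact_force: [1.0, -1.0, 5.8]
gripper_width: 0.736
gripper_force: 26.8
```

Call:
arm_command --moves "0 0 0 0 0 -0.02 0.5;0 0 0 0 0 -0.04 0.5;0 0 0 0 0 -0.045 0.5;0 0 0 0 0 0 0.5;0 0 0 0 0 0 0.5"

```text
time_s: 4.77
position: [0.5236, 0.3265, 0.179]
ee_rot: [-3.094, -0.532, -0.01]
contact_force: [0.4, 0.4, -1.0]
gripper_width: 0.736
gripper_force: 27.9
```

Run:
```python
from h import *
import pickle
go([]); s=snap('side');q=snap('wrist'); pickle.dump(q,open('wg.pkl','wb'));pickle.dump(s,open('sg.pkl','wb'))
cv2.imwrite('pics/g2.png',np.hstack([cv2.resize(s['color'][200:400,200:400,::-1],(400,400)),cv2.resize(q['color'][80:480,120:520,::-1],(400,400))])); print(ctrl.state()['contact_force'])
```

```text
start [ 0.5236  0.3265  0.179  19.5111] t 4.77
[-0.39331984  0.29673916 -1.39525222]
```

View pics/g2.png

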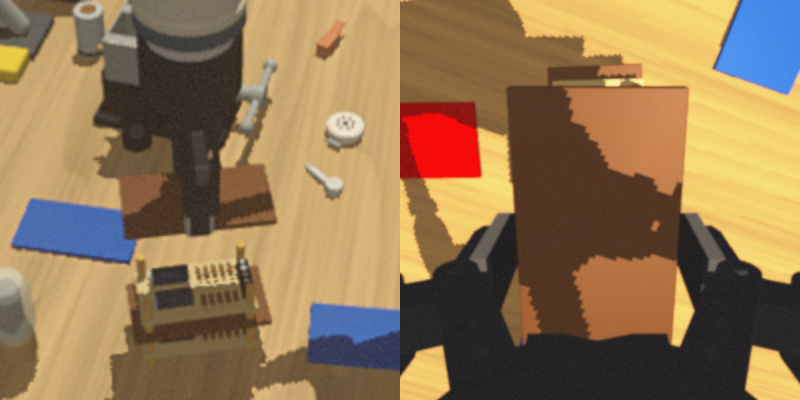

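Left: the plate is held level, and below it the upper board shows its capacitors at the far end and the black terminals at (243,270), the robot's end. So the stack yaw is about +19° with terminals at the -x end. Right: the plate is square in the jaws. Next I'll measure where the plate sits in the hand, and the board below.

Run:
```python
from h import *
import pickle
q=pickle.load(open('wg.pkl','rb')); s=pickle.load(open('sg.pkl','rb')); t=snap('top'); pickle.dump(t,open('tg.pkl','wb'))
for z in (.1775,.1795,.1755): rectfit(q,z,(.524,.325,19.5)); rectfit(s,z,(.524,.325,19.5))
go([(.5236,.3265,.26,19.5),(.49,.0,.27,10),(.4782,-.2955,.10,-17.8)])
```

```text
fit 538.8 332.4 mm yaw 19.72 score 19.59
fit 519.9 331.5 mm yaw 21.31 score 20.01
fit 521.2 326.0 mm yaw 19.29 score 16.58
fit 519.6 333.4 mm yaw 21.34 score 20.09
fit 538.0 331.9 mm yaw 18.55 score 20.04
fit 520.2 329.7 mm yaw 21.34 score 19.93
start [ 0.5218  0.3255  0.1733 19.5055] t 4.92
-> [ 0.5236  0.3265  0.26   19.5   ] n 3
  3x 0.0008 -0.0002 -0.0361 wz 0
-> [ 0.49  0.    0.27 10.  ] n 9
   wz 0.154  -0.0195 0.0412 -0.0014
   wz 0.154  -0.0188 0.0415 -0.0014
   wz 0.154  -0.018 0.0419 -0.0014
   wz 0.154  -0.0172 0.0422 -0.0014
   wz 0.154  -0.0165 0.0425 -0.0014
   wz 0.154  -0.0157 0.0428 -0.0014
   wz 0.154  -0.0149 0.0431 -0.0014
   wz 0.154  -0.0141 0.0434 -0.0014
   wz 0.154  -0.0133 0.0436 -0.0014
-> [  0.4782  -0.2955   0.1    -17.8   ] n 9
   wz 0.449  -0.0087 0.0401 0.0236
   wz 0.449  -0.0066 0.0405 0.0236
   wz 0.449  -0.0044 0.0408 0.0236
   wz 0.449  -0.0022 0.041 0.0236
   wz 0.449  0.0 0.0411 0.0236
   wz 0.449  0.0023 0.041 0.0236
   wz 0.449  0.0045 0.0408 0.0236
   wz 0.449  0.0067 0.0405 0.0236
   wz 0.449  0.0088 0.0401 0.0236
```

Call:
arm_command --moves "0 0 0.154 -0.0195 0.0412 -0.0079 0.5;0 0 0.154 -0.0188 0.0415 -0.0079 0.5;0 0 0.154 -0.018 0.0419 -0.0079 0.5;0 0 0.154 -0.0172 0.0422 -0.0079 0.5;0 0 0.154 -0.0165 0.0425 -0.0079 0.5"

```text
time_s: 5.33
position: [0.5025, 0.1427, 0.2046]
ee_rot: [3.117, 0.388, -0.005]
contact_force: [0.3, -0.5, -0.1]
gripper_width: 0.735
gripper_force: 27.9
```

Call:
arm_command --moves "0 0 0.154 -0.0157 0.0428 -0.0079 0.5;0 0 0.154 -0.0149 0.0431 -0.0079 0.5;0 0 0.154 -0.0141 0.0434 -0.0079 0.5;0 0 0.154 -0.0133 0.0436 -0.0079 0.5;0 0 0.449 -0.0087 0.0401 0.0236 0.5"

```text
time_s: 5.75
position: [0.4878, -0.0357, 0.2165]
ee_rot: [3.135, 0.187, 0.01]
contact_force: [1.2, -0.3, 0.0]
gripper_width: 0.736
gripper_force: 27.9
```

Call:
arm_command --moves "0 0 0.449 -0.0066 0.0405 0.0236 0.5;0 0 0.449 -0.0044 0.0408 0.0236 0.5;0 0 0.449 -0.0022 0.041 0.0236 0.5;0 0 0.449 0 0.0411 0.0236 0.5;0 0 0.449 0.0023 0.041 0.0236 0.5"

```text
time_s: 6.17
position: [0.4792, -0.1989, 0.1157]
ee_rot: [-3.131, 0.239, 0.004]
contact_force: [0.3, 0.6, -0.4]
gripper_width: 0.733
gripper_force: 27.9
```

Call:
arm_command --moves "0 0 0.449 0.0045 0.0408 0.0236 0.5;0 0 0.449 0.0067 0.0405 0.0236 0.5;0 0 0.449 0.0088 0.0401 0.0236 0.5;0 0 0 0 0 0 0.5;0 0 0 0 0 0 0.5"

```text
time_s: 6.58
position: [0.4744, -0.2965, 0.0578]
ee_rot: [-3.1, 0.49, 0.01]
contact_force: [0.4, 0.0, -0.1]
gripper_width: 0.734
gripper_force: 28.0
```

Run:
```python
from h import *
import time
a=[ctrl.state()['position']]
q=snap('wrist');t=snap('top');s=snap('side'); 
import pickle; pickle.dump((q,t,s),open('p1.pkl','wb'))
a.append(ctrl.state()['position']); print(a)
z=a[1][2]+.0025
rectfit(t,z,(.478,-.296,-17.7)); rectfit(q,z,(.478,-.296,-17.7))
go([(.478,-.2955,.012,-17.7)])
```

```text
[array([ 0.47435339, -0.29650173,  0.05778658]), array([ 0.47672899, -0.29540323,  0.06177736])]
fit 474.5 -278.3 mm yaw -15.48 score 12.28
fit 476.8 -294.9 mm yaw -19.13 score 15.67
start [  0.4767  -0.2954   0.0618 -17.7572] t 6.73
-> [ 4.780e-01 -2.955e-01  1.200e-02 -1.770e+01] n 2
   wz -0.004  0.0008 -0.0002 0.0311
   wz -0.004  0.0008 -0.0002 0.0311
```

```bash
cat >> h.py <<'E'
def fk(q):
    """joint-free TCP estimate from wrist camera pose"""
    r0=FKR; Rt=q['R']@r0.T; return q['xyz']-Rt@FKT, float(np.degrees(np.arctan2(Rt[1,0],Rt[0,0])))
E
python3 - <<'E'
from h import *
import h,pickle
L=lambda n:pickle.load(open(n,'rb'))
h.FKR=np.array([[.001,-.961,-.276],[1,.001,-.001],[.001,-.276,.961]]); u,_,v=np.linalg.svd(h.FKR); h.FKR=u@v; h.FKT=np.array([.0704,-.0005,-.1304])
for n,e in(('wf.pkl',(.52,-.29,.31)),('wc.pkl',(.6,.02,.3305)),('ws.pkl',(.565,.33,.3305)),('wg.pkl',())): print(n,h.fk(L(n)),e)
print(h.fk(L('p1.pkl')[0])); S=ctrl.state(); print(S['joint_positions'],S['position'],S['ee_rot'])
E
```

```text
wf.pkl (array([ 0.52114293, -0.288915  ,  0.31105023]), 16.873255017422952) (0.52, -0.29, 0.31)
wc.pkl (array([0.59996653, 0.02001889, 0.33088725]), 16.763612012770313) (0.6, 0.02, 0.3305)
ws.pkl (array([0.56546581, 0.3291323 , 0.33034954]), 21.017557389326484) (0.565, 0.33, 0.3305)
wg.pkl (array([0.52281538, 0.32594576, 0.17638642]), 19.515433536467604) ()
(array([ 0.47398546, -0.29646031,  0.0579666 ]), -17.970086133205392)
[-6.15656728e-01  2.73131157e-02  1.61795182e+00  4.34849289e-04
  1.49670895e+00  1.26502874e+00] [ 0.47672899 -0.29540323  0.06177736] [-3.10339757e+00  4.84791303e-01  2.33513420e-04]
```

Call:
arm_command --moves "0 0 0 0.0008 0 0.028 0.5;0 0 0 0.0008 0 0.024 0.5;0 0 0 0 0 0.005 0.5;0 0 0 0 0 0 0.5;0 0 0 0 0 0 0.5"

```text
time_s: 7.15
position: [0.4784, -0.2961, 0.0174]
ee_rot: [3.104, -0.484, 0.002]
contact_force: [0.1, 0.5, -0.4]
gripper_width: 0.73
gripper_force: 28.0
```

Call:
arm_command --moves "0 0 0 0 0 0 0.5;0 0 0 0 0 0 0.5"

```text
time_s: 7.32
position: [0.4787, -0.2969, 0.018]
ee_rot: [3.103, -0.486, 0.004]
contact_force: [0.9, -0.1, -0.8]
gripper_width: 0.733
gripper_force: 28.0
```

Call:
arm_command --moves "0 0 0 0 0 0.003 0.5;0 0 0 0 0 0.003 0.5;0 0 0 0 0 0 0.5;0 0 0 0 0 0 0.5"

```text
time_s: 7.65
position: [0.4785, -0.297, 0.0135]
ee_rot: [3.103, -0.487, 0.003]
contact_force: [-2.2, 2.0, 8.3]
gripper_width: 0.734
gripper_force: 28.9
```

Call:
arm_command --moves "0 0 0 0 0 0 0.95;0 0 0 0 0 0 0.95;0 0 0 0 0 0.003 0.95;0 0 0 0 0 0.003 0.95;0 0 0 0 0 0 0.95"

```text
time_s: 8.07
position: [0.4773, -0.2963, 0.0054]
ee_rot: [-3.103, 0.487, 0.002]
contact_force: [0.2, 0.4, -0.9]
gripper_width: 0.953
gripper_force: 0.0
```

Call:
arm_command --moves "0 0 0 0 0 0 0.65;0 0 0 0 0 0 0.65;0 0 0 0 0 0 0.65;0 0 0 0 0 0 0.65" --newtons 25

```text
time_s: 8.4
position: [0.4777, -0.2965, 0.0064]
ee_rot: [-3.103, 0.487, 0.0]
contact_force: [-0.4, 0.3, -0.1]
gripper_width: 0.739
gripper_force: 28.6
```

Call:
arm_command --moves "0 0 0 0 0 0 1;0 0 0 0 0 0 1;0 0 0 0 0 -0.02 1;0 0 0 0 0 -0.045 1;0 0 0 0 0 -0.05 1"

```text
time_s: 8.82
position: [0.4763, -0.2955, 0.0968]
ee_rot: [-3.101, 0.486, 0.009]
contact_force: [1.7, -1.1, 0.9]
gripper_width: 1.005
gripper_force: 0.0
```

Call:
arm_command --moves "0 0 0 0 0 -0.05 1;0 0 0 0 0 -0.05 1;0 0 0 0 0 -0.05 1;0 0 0 0 0 -0.02 1;0 0 0 0 0 0 1"

```text
time_s: 9.23
position: [0.4792, -0.2976, 0.2416]
ee_rot: [3.099, -0.486, 0.015]
contact_force: [1.1, 0.5, 0.0]
gripper_width: 0.999
gripper_force: 0.0
```

Run:
```python
from h import *
import pickle
q=snap('wrist');t=snap('top');pickle.dump((q,t),open('p2.pkl','wb'))
for s in(q,t): rectfit(s,.012,(.478,-.296,-17.7))
b=t['color']; cv2.imwrite('pics/st.png',cv2.resize(np.hstack([b[215:295,160:240,::-1],b[240:320,440:520,::-1]]),(800,400),interpolation=cv2.INTER_CUBIC))
go([(.49,.0,.27,0),(.545,.33,.27,19.5)])
```

```text
fit 477.8 -295.2 mm yaw -17.31 score 24.65
fit 476.6 -292.4 mm yaw -17.39 score 15.68
start [  0.478   -0.2968   0.2352 -17.8186] t 9.33
-> [0.49 0.   0.27 0.  ] n 8
   wz -0.324  -0.0124 -0.0447 -0.0054
   wz -0.324  -0.0107 -0.0452 -0.0054
   wz -0.324  -0.0089 -0.0455 -0.0054
   wz -0.324  -0.0071 -0.0459 -0.0054
   wz -0.324  -0.0053 -0.0461 -0.0054
   wz -0.324  -0.0035 -0.0463 -0.0054
   wz -0.324  -0.0017 -0.0464 -0.0054
   wz -0.324  0.0001 -0.0464 -0.0054
-> [ 0.545  0.33   0.27  19.5  ] n 9
   wz -0.315  0.0076 -0.0458 -0.0
   wz -0.315  0.0094 -0.0455 -0.0
   wz -0.315  0.0111 -0.0451 -0.0
   wz -0.315  0.0128 -0.0447 -0.0
   wz -0.315  0.0145 -0.0442 -0.0
   wz -0.315  0.0161 -0.0436 -0.0
   wz -0.315  0.0178 -0.0429 -0.0
   wz -0.315  0.0194 -0.0422 -0.0
   wz -0.315  0.0209 -0.0415 -0.0
```

View pics/st.png

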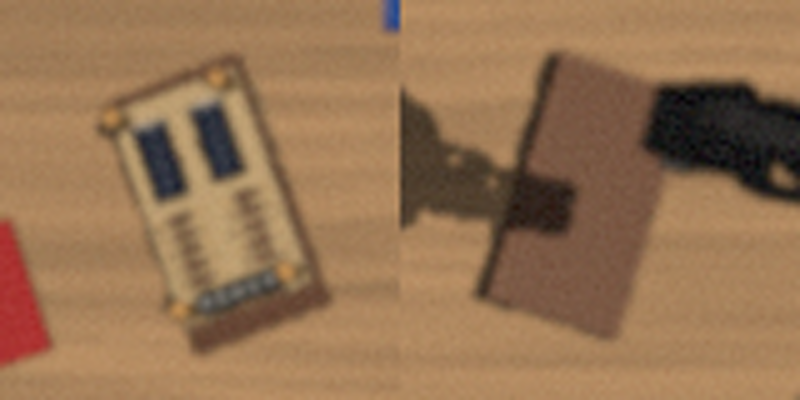

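The left crop shows the upper board with four pillar tops and the terminals at the robot's end, at about (240,290) in the crop. The right crop shows the two-plate pile, which looks neat.

Call:
arm_command --moves "0 0 -0.324 -0.0124 -0.0447 -0.0054 1;0 0 -0.324 -0.0107 -0.0452 -0.0054 1;0 0 -0.324 -0.0089 -0.0455 -0.0054 1;0 0 -0.324 -0.0071 -0.0459 -0.0054 1;0 0 -0.324 -0.0053 -0.0461 -0.0054 1"

```text
time_s: 9.75
position: [0.4844, -0.1094, 0.2535]
ee_rot: [-3.135, 0.181, 0.006]
contact_force: [0.4, 0.6, -0.5]
gripper_width: 1.0
gripper_force: 0.0
```

Call:
arm_command --moves "0 0 -0.324 -0.0035 -0.0463 -0.0054 1;0 0 -0.324 -0.0017 -0.0464 -0.0054 1;0 0 -0.324 0 -0.0464 -0.0054 1;0 0 -0.315 0.0076 -0.0458 0 1;0 0 -0.315 0.0094 -0.0455 0 1"

```text
time_s: 10.17
position: [0.5013, 0.0753, 0.2671]
ee_rot: [3.139, 0.122, -0.004]
contact_force: [1.1, -0.1, 0.7]
gripper_width: 0.997
gripper_force: 0.0
```

Call:
arm_command --moves "0 0 -0.315 0.0111 -0.0451 0 1;0 0 -0.315 0.0128 -0.0447 0 1;0 0 -0.315 0.0145 -0.0442 0 1;0 0 -0.315 0.0161 -0.0436 0 1;0 0 -0.315 0.0178 -0.0429 0 1"

```text
time_s: 10.58
position: [0.5321, 0.2586, 0.2662]
ee_rot: [3.113, 0.418, -0.006]
contact_force: [1.0, 0.6, 0.1]
gripper_width: 1.004
gripper_force: 0.0
```

Call:
arm_command --moves "0 0 -0.315 0.0194 -0.0422 0 1;0 0 -0.315 0.0209 -0.0415 0 1;0 0 0 0 0 0 1;0 0 0 0 0 0 1;0 0 0 0 0 0 1"

```text
time_s: 11.0
position: [0.5445, 0.3299, 0.2667]
ee_rot: [3.095, 0.532, -0.006]
contact_force: [0.3, 0.5, -0.3]
gripper_width: 1.0
gripper_force: 0.0
```

Run:
```python
from h import *
import pickle
q=snap('wrist');pickle.dump(q,open('b1.pkl','wb'))
rectfit(q,.062,(.520,.322,19.5),.100,.058)
# pillars: print predicted and search
p=np.array([.52,.322]); a=np.radians(19.5); c,n=np.cos(a),np.sin(a)
X=np.array([[44,24],[44,-24],[-44,24],[-44,-24]])/1e3@np.array([[c,n],[-n,c]])+p
print(w2pix(q,np.c_[X,[.086]*4]).round(1))
h=cv2.cvtColor(q['color'],cv2.COLOR_RGB2HSV)
m=cv2.inRange(h,(10,170,170),(25,255,255))
nn,l,st,ce=cv2.connectedComponentsWithStats(m); 
for i in range(1,nn):
    if 25<st[i,4]<800: print(st[i],ce[i].round(1))
cv2.imwrite('pics/b1.png',cv2.resize(q['color'][100:340,180:460,::-1],(700,600),interpolation=cv2.INTER_CUBIC))
go([])
```

```text
fit 525.3 326.3 mm yaw 21.15 score 22.87
[[287.5 194.9]
 [345.7 194.9]
 [289.6 293. ]
 [343.5 293. ]]
[337 181  11   9  72] [342.  185.1]
[175 249  30   1  30] [189.5 249. ]
[338 281  10   9  68] [342.9 284.5]
[284 282  11   9  66] [289.  285.8]
[627 374  13  20 150] [634.8 383. ]
start [ 0.5447  0.3293  0.2678 19.4414] t 11.05
```

View pics/b1.png

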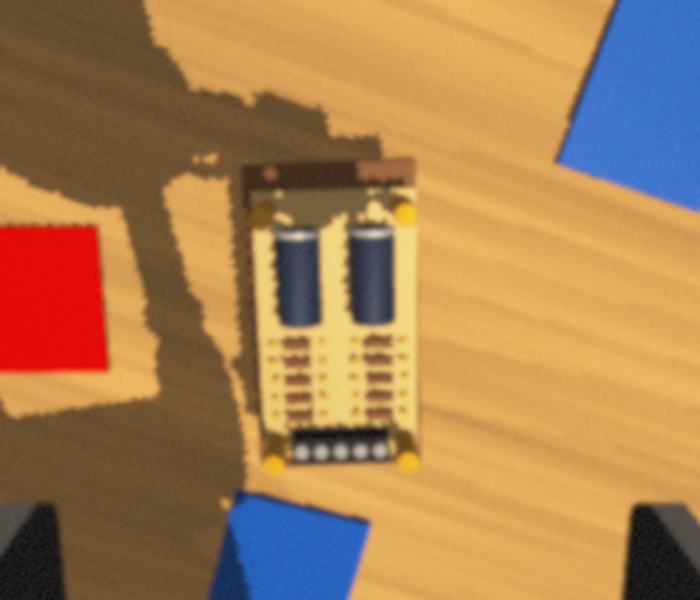

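Crop: all four pillar tops are visible at crop (263,213), (405,213), (408,462) and (273,464), with the black terminal strip at (340,445). Now I'll compute the board pose and the grasp.

```bash
cat >> h.py <<'E'
PIL=np.array([[44,24],[44,-24],[-44,24],[-44,-24]])/1e3
def board(s,px,ztop,x0):
    chfit(s,np.array(px,float),np.c_[PIL,[ztop]*4],x0)
E
python3 - <<'E'
from h import *
import pickle
q=pickle.load(open('b1.pkl','rb')); board(q,[[285.2,185.2],[342,185.1],[289,285.8],[342.9,284.5]],.086,(.525,.325,20))
t=pickle.load(open('p2.pkl','rb'))[1]; board(t,[[182.4,238.6],[203.4,230.6],[196,277],[217.6,269.4]],.086,(.525,.325,20))
for p in((.527,.3255,20.5),):
    c,n=np.cos(np.radians(p[2])),np.sin(np.radians(p[2])); g=(p[0]-.035*c,p[1]-.035*n); print(g)
    go([(*g,.12,p[2])],start=(.545,.33,.268,19.5))
E
```

```text
chassis 526.9 326.0 yaw 20.64 res [-0.8  0.8  1.  -0.2 -0.3 -0.5  0.1 -0.1]
chassis 523.9 323.2 yaw 21.14 res [ 0.  -0.   0.1  0.1  0.1  0.1 -0.2 -0.2]
(np.float64(0.4942164733763061), np.float64(0.31324274165591864))
start [ 0.545  0.33   0.268 19.5  ] t 11.05
-> [ 0.4942  0.3132  0.12   20.5   ] n 4
   wz -0.036  -0.0167 -0.0004 0.0463
   wz -0.036  -0.0167 -0.0004 0.0463
   wz -0.036  -0.0167 -0.0005 0.0463
   wz -0.036  -0.0167 -0.0006 0.0463
```

Call:
arm_command --moves "0 0 -0.05 -0.0167 -0.0004 0.0463 1;0 0 -0.05 -0.0167 -0.0004 0.0463 1;0 0 -0.05 -0.0167 -0.0005 0.0463 1;0 0 -0.036 -0.0167 -0.0006 0.0463 1;0 0 0 0 0 0 1"

```text
time_s: 11.47
position: [0.4864, 0.3079, 0.1079]
ee_rot: [3.083, 0.563, -0.033]
contact_force: [-1.2, 0.0, -4.3]
gripper_width: 0.997
gripper_force: 0.0
```

Call:
arm_command --moves "0 0 0 0 0 0.04 1;0 0 0 0 0 0.03 1;0 0 0 0 0 0 1;0 0 0 0 0 0 1;0 0 0 0 0 0 1"

```text
time_s: 11.88
position: [0.4961, 0.3137, 0.0687]
ee_rot: [-3.089, -0.565, -0.007]
contact_force: [-0.1, -0.4, 1.0]
gripper_width: 0.998
gripper_force: 0.0
```

Call:
arm_command --moves "0 0 0 0 0 0.005 1;0 0 0 0 0 0.005 1;0 0 0 0 0 0 1;0 0 0 0 0 0 1;0 0 0 0 0 0 1"

```text
time_s: 12.3
position: [0.4942, 0.3134, 0.0573]
ee_rot: [-3.09, -0.567, -0.0]
contact_force: [-0.0, -0.5, 1.0]
gripper_width: 1.0
gripper_force: 0.0
```

Call:
arm_command --moves "0 0 0 0 0 0 1;0 0 0 0 0 0 1"

```text
time_s: 12.47
position: [0.4942, 0.3134, 0.0571]
ee_rot: [-3.09, -0.567, -0.0]
contact_force: [0.4, -0.2, 0.3]
gripper_width: 1.0
gripper_force: 0.0
```

Call:
arm_command --moves "0 0 0 0 0 0 0.5;0 0 0 0 0 0 0.5;0 0 0 0 0 0 0.5;0 0 0 0 0 0 0.5;0 0 0 0 0 0 0.5" --newtons 45

```text
time_s: 12.88
position: [0.4943, 0.3133, 0.0575]
ee_rot: [-3.09, -0.566, -0.001]
contact_force: [-0.7, -0.8, 2.3]
gripper_width: 0.66
gripper_force: 48.0
```

Call:
arm_command --moves "0 0 0 0 0 0 0.5;0 0 0 0 0 0 0.5"

```text
time_s: 13.05
position: [0.4943, 0.3134, 0.0575]
ee_rot: [-3.09, -0.566, -0.001]
contact_force: [-1.4, -0.6, 4.3]
gripper_width: 0.658
gripper_force: 48.1
```

Run:
```python
from h import *
go([(.4915,-.0083,.175,-4.05)],start=(.4943,.3134,.175,20.8))
```

```text
start [ 0.4943  0.3134  0.175  20.8   ] t 13.05
-> [ 0.4915 -0.0083  0.175  -4.05  ] n 8
   wz 0.452  -0.0183 0.0468 0.0
   wz 0.452  -0.0157 0.0478 0.0
   wz 0.452  -0.0131 0.0485 0.0
   wz 0.452  -0.0104 0.0492 0.0
   wz 0.452  -0.0078 0.0497 0.0
   wz 0.452  -0.0051 0.05 0.0
   wz 0.452  -0.0023 0.0502 0.0
   wz 0.452  0.0004 0.0503 0.0
```

Call:
arm_command --moves "0 0 0 0 0 -0.012 0.5;0 0 0 0 0 -0.032 0.5;0 0 0 0 0 -0.045 0.5;0 0 0 0 0 -0.045 0.5;0 0 0 0 0 -0.0129 0.5"

```text
time_s: 13.47
position: [0.4957, 0.3142, 0.1814]
ee_rot: [-3.087, -0.566, -0.013]
contact_force: [1.0, 0.7, 0.1]
gripper_width: 0.661
gripper_force: 48.4
```

Call:
arm_command --moves "0 0 0.452 -0.0183 0.0468 0 0.5;0 0 0.452 -0.0157 0.0478 0 0.5;0 0 0.452 -0.0131 0.0485 0 0.5;0 0 0.452 -0.0104 0.0492 0 0.5;0 0 0.452 -0.0078 0.0497 0 0.5"

```text
time_s: 13.88
position: [0.4916, 0.1106, 0.1738]
ee_rot: [3.138, 0.14, -0.001]
contact_force: [1.6, -0.4, -0.8]
gripper_width: 0.661
gripper_force: 48.4
```

Call:
arm_command --moves "0 0 0.452 -0.0051 0.05 0 0.5;0 0 0.452 -0.0023 0.0502 0 0.5;0 0 0.452 0.0004 0.0503 0 0.5;0 0 0 0 0 0 0.5;0 0 0 0 0 0 0.5"

```text
time_s: 14.3
position: [0.4908, -0.0105, 0.1739]
ee_rot: [-3.139, 0.119, 0.001]
contact_force: [-1.0, 0.8, -2.3]
gripper_width: 0.654
gripper_force: 48.6
```

Call:
arm_command --moves "0 0 0 0 0 0.02 0.5;0 0 0 0 0 0.02 0.5;0 0 0 0 0 0 0.5;0 0 0 0 0 0 0.5;0 0 0 0 0 0 0.5"

```text
time_s: 14.72
position: [0.4913, -0.0075, 0.1431]
ee_rot: [-3.139, 0.109, -0.0]
contact_force: [-0.5, 0.2, -1.3]
gripper_width: 0.662
gripper_force: 48.6
```

Run:
```python
from h import *
import pickle
q=snap('wrist');s=snap('side');t=snap('top');pickle.dump((q,s,t),open('i1.pkl','wb'))
go([]); 
cv2.imwrite('pics/i1.png',np.hstack([q['color'][20:420,120:520,::-1],cv2.resize(s['color'][150:290,230:370,::-1],(400,400),interpolation=cv2.INTER_CUBIC)]))
```

```text
start [ 0.4916 -0.008   0.1437 -4.0386] t 14.87
```

View pics/i1.png

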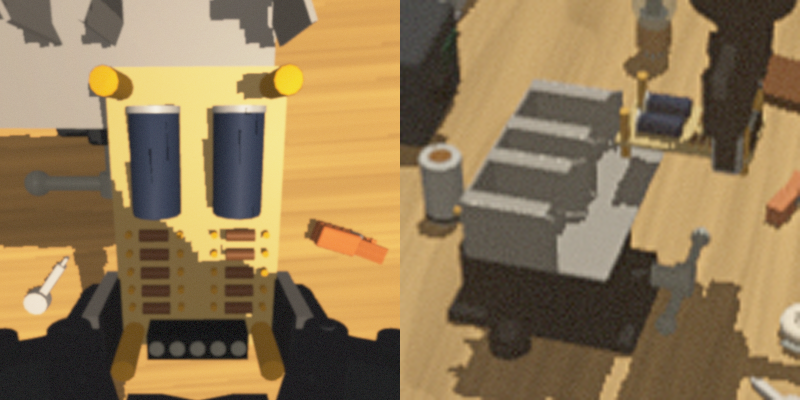

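Left: the board is in the hand with its front pillars at crop (104,80) and (288,80). The apron's right edge is at x≈273 and the flare tips are near (103,45) and (290,42). Right: the board is held level before the right bay. I'll compare this with the projected model.

Run:
```python
from h import *
import pickle
q,s,t=pickle.load(open('i1.pkl','rb')); print(q['cx'],q['cy'])
def tr(p,yaw,X):
    c,n=np.cos(np.radians(yaw)),np.sin(np.radians(yaw)); X=np.array(X,float); return np.c_[X[:,:2]@np.array([[c,n],[-n,c]])+p,X[:,2]]
o=np.array([120,20])
P=[[-.053,-.08,.1],[-.030,-.08,.1],[-.053,.08,.1],[-.01,-.016,.1],[-.01,-.016,.147],[-.0185,-.016,.1],[-.0185,-.016,.147],[-.01,-.078,.1],[-.01,-.078,.147],[-.0185,-.078,.147],[-.01,.016,.147],[-.0185,.016,.147]]
for p,x in zip(P,w2pix(q,tr((.6095,.0305),-4.05,P))-o): print(p,x.round(1))
zf=.1437-.0115
B=[[.044,.024,zf+.04],[.044,-.024,zf+.04],[.05,.029,zf+.016],[.05,-.029,zf+.016]]
c,n=np.cos(np.radians(-4.05)),np.sin(np.radians(-4.05))
print(w2pix(q,tr((.4916+.035*c,-.008+.035*n),-4.05,B))-o)
# apron right edge by rows: strongest horizontal colour change near col 393; front edge left
lab=cv2.cvtColor(cv2.GaussianBlur(q['color'],(0,0),1),cv2.COLOR_RGB2LAB).astype(float)
for r in range(58,86,4):
    g=np.abs(np.diff(lab[r,360:450],axis=0)).sum(1); i=np.argsort(g)[-3:]; print(r-20,[(int(k)+360-120,int(g[k])) for k in sorted(i)])
for cc in range(130,200,15):
    g=np.abs(np.diff(lab[110:190,cc],axis=0)).sum(1); k=g.argmax(); print('front col',cc-120,k+110-20,int(g[k]))
```

```text
317.0183999416972 239.09212839375525
[-0.053, -0.08, 0.1] [274.2 128.9]
[-0.03, -0.08, 0.1] [277.2  74.2]
[-0.053, 0.08, 0.1] [-81.9 129. ]
[-0.01, -0.016, 0.1] [126.2  22.9]
[-0.01, -0.016, 0.147] [ 97.7 -11.9]
[-0.0185, -0.016, 0.1] [127.1  44.9]
[-0.0185, -0.016, 0.147] [99.5 19.4]
[-0.01, -0.078, 0.1] [275.1  23.2]
[-0.01, -0.078, 0.147] [306.1 -11.5]
[-0.0185, -0.078, 0.147] [304.   19.8]
[-0.01, 0.016, 0.147] [ -9.  -11.2]
[-0.0185, 0.016, 0.147] [-5.2 20. ]
[[105.84829638  72.33288335]
 [297.00184364  72.72867406]
 [106.54140254  59.08719145]
 [294.95279154  59.47055611]]
38 [(245, 31), (276, 34), (277, 33)]
42 [(273, 33), (277, 35), (278, 38)]
46 [(258, 25), (259, 28), (274, 24)]
50 [(273, 14), (274, 20), (275, 20)]
54 [(273, 17), (274, 23), (275, 17)]
58 [(273, 18), (274, 21), (275, 16)]
62 [(273, 19), (274, 21), (275, 15)]
front col 10 135 33
front col 25 134 33
front col 40 136 34
front col 55 135 32
front col 70 128 39
```

Run:
```python
from h import *
import pickle
q,s,t=pickle.load(open('i1.pkl','rb'))
def tr(p,yaw,X):
    c,n=np.cos(np.radians(yaw)),np.sin(np.radians(yaw)); X=np.array(X,float); return np.c_[X[:,:2]@np.array([[c,n],[-n,c]])+p,X[:,2]]
c,n=np.cos(np.radians(-4.05)),np.sin(np.radians(-4.05)); zf=.1437-.0115
for dz in(0,-.0045):
    print('side pred',w2pix(s,tr((.4916+.035*c,-.008+.035*n),-4.05,[[.044,.028,zf+.04+dz],[.044,-.024,zf+.04+dz],[.044,.028,zf+dz]])).round(1).tolist(),'obs [308.8,187.8],[314.7,175.6],[309,205.3]')
def blobs(im,lo,box):
    x,y,w,h=box; hs=cv2.cvtColor(im,cv2.COLOR_RGB2HSV)[y:y+h,x:x+w]; m=cv2.inRange(hs,lo,(28,255,255))
    k,l,st,ce=cv2.connectedComponentsWithStats(m)
    for i in range(1,k):
        if st[i,4]>6: print(st[i]+[x,y,0,0,0],(ce[i]+[x,y]).round(1))
print('side');blobs(s['color'],(15,170,120),(296,168,35,45))
print('wrist');blobs(q['color'],(18,215,200),(200,80,230,45))
```

```text
side pred [[307.3, 188.2], [314.1, 174.8], [307.5, 204.0]] obs [308.8,187.8],[314.7,175.6],[309,205.3]
side pred [[307.3, 190.0], [314.1, 176.6], [307.5, 205.8]] obs [308.8,187.8],[314.7,175.6],[309,205.3]
side
wrist
[214  91   5   5   8] [216.5  92.9]
[222  92   9   7  11] [226.6  94.2]
[212  96   7   5  11] [214.8  97.7]
[216 100   9   3  11] [220.1 101.2]
[212 105  10   5  17] [216.2 106.9]
[221 107   7   9  24] [224.2 111.8]
```

The side view shows no droop. The wrist offset is the same for board and chassis, about +1.4 mm in y and -2.4 mm in x, so they are aligned with each other. Lowering to the apron.

Call:
arm_command --moves "0 0 0 0 0 0.013 0.5;0 0 0 0 0 0.013 0.5;0 0 0 0 0 0.008 0.5;0 0 0 0 0 0.0025 0.5;0 0 0 0 0 0 0.5"

```text
time_s: 15.28
position: [0.4904, -0.0084, 0.112]
ee_rot: [-3.139, 0.112, 0.004]
contact_force: [0.0, -0.6, -1.6]
gripper_width: 0.659
gripper_force: 48.6
```

Call:
arm_command --moves "0 0 0 0 0 0 0.5;0 0 0 0 0 0 0.5;0 0 0 0 0 0 0.5"

```text
time_s: 15.53
position: [0.4913, -0.0085, 0.1138]
ee_rot: [3.14, -0.112, 0.001]
contact_force: [-0.3, -0.3, -1.1]
gripper_width: 0.659
gripper_force: 48.6
```

Call:
arm_command --moves "0 0 0 0.008 0 0 0.5;0 0 0 0.008 0 0 0.5;0 0 0 0.008 0 0 0.5;0 0 0 0.008 0 0 0.5;0 0 0 0.004 0 0 0.5"

```text
time_s: 15.95
position: [0.5209, -0.0106, 0.1132]
ee_rot: [-3.14, 0.112, -0.0]
contact_force: [0.7, -0.6, -2.0]
gripper_width: 0.661
gripper_force: 48.6
```

Call:
arm_command --moves "0 0 0 0.006 0 0 0.5;0 0 0 0.006 0 0 0.5;0 0 0 0.006 0 0 0.5;0 0 0 0.002 0 0 0.5"

```text
time_s: 16.28
position: [0.5364, -0.0117, 0.1132]
ee_rot: [-3.14, 0.112, -0.0]
contact_force: [-0.2, -0.0, -1.6]
gripper_width: 0.658
gripper_force: 48.6
```

Call:
arm_command --moves "0 0 0 0.008 0 0 0.5;0 0 0 0.008 0 0 0.5;0 0 0 0.008 0 0 0.5;0 0 0 0.006 0 0 0.5;0 0 0 0.003 0 0 0.5"

```text
time_s: 16.7
position: [0.5628, -0.0136, 0.1132]
ee_rot: [3.14, -0.112, -0.0]
contact_force: [0.2, -0.6, -1.2]
gripper_width: 0.655
gripper_force: 48.6
```

Call:
arm_command --moves "0 0 0 0.003 0 0 0.5;0 0 0 0.002 0 0 0.5;0 0 0 0 0 0 0.5"

```text
time_s: 16.95
position: [0.5663, -0.0138, 0.1132]
ee_rot: [-3.14, 0.112, 0.0]
contact_force: [0.2, 0.2, -0.6]
gripper_width: 0.662
gripper_force: 48.6
```

Call:
arm_command --moves "0 0 0 0.002 0 0.001 0.5;0 0 0 0.002 0 0.001 0.5;0 0 0 0.001 0 0 0.5;0 0 0 0 0 0 0.5"

```text
time_s: 17.28
position: [0.5702, -0.0141, 0.1118]
ee_rot: [3.14, -0.112, 0.0]
contact_force: [0.9, -0.4, -0.9]
gripper_width: 0.659
gripper_force: 48.6
```

Call:
arm_command --moves "0 0 0 0.0015 0 0.001 0.5;0 0 0 0.0015 0 0.001 0.5;0 0 0 0.0015 0 0 0.5;0 0 0 0 0 0 0.5"

```text
time_s: 17.62
position: [0.5728, -0.0142, 0.1115]
ee_rot: [-3.14, 0.112, 0.003]
contact_force: [-8.8, 0.7, 7.1]
gripper_width: 0.659
gripper_force: 49.3
```

Call:
arm_command --moves "0 0 0 0.0012 0 -0.0005 0.5;0 0 0 0.0012 0 0 0.5;0 0 0 0 0 0 0.5"

```text
time_s: 17.87
position: [0.5728, -0.0142, 0.1114]
ee_rot: [-3.139, 0.112, 0.011]
contact_force: [-16.4, 0.8, 9.4]
gripper_width: 0.658
gripper_force: 49.4
```

Call:
arm_command --moves "0 0 0 0 0 0 0.82;0 0 0 0 0 0 0.82;0 0 0 0 0 -0.01 0.82;0 0 0 0 0 -0.04 0.82;0 0 0 0 0 -0.05 0.82"

```text
time_s: 18.28
position: [0.5742, -0.0144, 0.188]
ee_rot: [-3.139, 0.112, 0.011]
contact_force: [1.2, -0.1, 0.4]
gripper_width: 0.82
gripper_force: 0.0
```

Call:
arm_command --moves "0 0 0 0 0 -0.03 1;0 0 0 0 0 0 1;0 0 0 0 0 0 1;0 0 0 0 0 0 1"

```text
time_s: 18.62
position: [0.5757, -0.0145, 0.2142]
ee_rot: [-3.14, 0.112, 0.0]
contact_force: [-0.4, -0.4, -0.4]
gripper_width: 1.001
gripper_force: 0.0
```

Run:
```python
from h import *
import pickle
q=snap('wrist');pickle.dump(q,open('i2.pkl','wb'))
S=ctrl.state();print(S['position'])
go([(.55,.33,.27,20)],start=(.5735,-.014,.214,-4.05))
def tr(p,yaw,X):
    c,n=np.cos(np.radians(yaw)),np.sin(np.radians(yaw)); X=np.array(X,float); return np.c_[X[:,:2]@np.array([[c,n],[-n,c]])+p,X[:,2]]
c,n=np.cos(np.radians(-4.05)),np.sin(np.radians(-4.05))
print('pred pillars',w2pix(q,tr((.6077,-.0165),-4.05,np.c_[PIL,[.14]*4])).round(1).tolist())
hs=cv2.cvtColor(q['color'],cv2.COLOR_RGB2HSV); m=cv2.inRange(hs,(14,190,110),(28,255,255)); k,l,st,ce=cv2.connectedComponentsWithStats(m)
for i in range(1,k):
    if 20<st[i,4]<900: print(st[i],ce[i].round(1))
```

```text
[ 0.57531134 -0.0144485   0.21318904]
start [ 0.5735 -0.014   0.214  -4.05  ] t 18.67
-> [ 0.55  0.33  0.27 20.  ] n 9
   wz -0.389  -0.0066 -0.0474 -0.0078
   wz -0.389  -0.0044 -0.0477 -0.0078
   wz -0.389  -0.0022 -0.0478 -0.0078
   wz -0.389  0.0 -0.0479 -0.0078
   wz -0.389  0.0023 -0.0478 -0.0078
   wz -0.389  0.0045 -0.0477 -0.0078
   wz -0.389  0.0067 -0.0474 -0.0078
   wz -0.389  0.0089 -0.047 -0.0078
   wz -0.389  0.0111 -0.0466 -0.0078
pred pillars [[271.1, 118.2], [364.3, 118.3], [276.1, 277.7], [359.1, 277.7]]
[282  83  10  10  95] [286.6  87.7]
[341  83   9  10  81] [345.  88.]
[110  84  11   9  93] [114.9  88.1]
[168  84  11   9  87] [173.   88.1]
[352 272  13  13 132] [357.9 278.2]
[272 274   9  10  54] [276.3 279.4]
```

Call:
arm_command --moves "0 0 -0.389 -0.0066 -0.0474 -0.0078 1;0 0 -0.389 -0.0044 -0.0477 -0.0078 1;0 0 -0.389 -0.0022 -0.0478 -0.0078 1;0 0 -0.389 0 -0.0479 -0.0078 1;0 0 -0.389 0.0023 -0.0478 -0.0078 1"

```text
time_s: 19.08
position: [0.5618, 0.1781, 0.2439]
ee_rot: [3.131, 0.257, -0.005]
contact_force: [0.1, -0.4, -0.8]
gripper_width: 1.0
gripper_force: 0.0
```

Call:
arm_command --moves "0 0 -0.389 0.0045 -0.0477 -0.0078 1;0 0 -0.389 0.0067 -0.0474 -0.0078 1;0 0 -0.389 0.0089 -0.047 -0.0078 1;0 0 -0.389 0.0111 -0.0466 -0.0078 1;0 0 0 0 0 0 1"

```text
time_s: 19.5
position: [0.5503, 0.3359, 0.2686]
ee_rot: [-3.089, -0.559, 0.005]
contact_force: [1.4, -0.8, 0.6]
gripper_width: 1.003
gripper_force: 0.0
```

Call:
arm_command --moves "0 0 0 0 0 0 1;0 0 0 0 0 0 1;0 0 0 0 0 0 1"

```text
time_s: 19.75
position: [0.5524, 0.3282, 0.2695]
ee_rot: [3.093, 0.542, -0.003]
contact_force: [0.6, 0.8, -0.2]
gripper_width: 0.998
gripper_force: 0.0
```

Run:
```python
from h import *
import pickle
q=snap('wrist');t=snap('top');pickle.dump((q,t),open('l1.pkl','wb'))
go([]);
for s in(q,t): rectfit(s,.046,(.525,.323,20)); rectfit(s,.046,(.52,.32,17))
```

```text
start [ 0.5525  0.328   0.2702 19.8589] t 19.85
fit 523.5 328.8 mm yaw 21.59 score 22.97
fit 523.5 328.8 mm yaw 21.59 score 22.98
fit 523.0 324.6 mm yaw 22.74 score 13.88
fit 523.0 324.6 mm yaw 22.73 score 13.88
```

Run:
```python
from h import *
go([(.5235,.3285,.08,21.6)],start=(.5525,.328,.2702,19.86))
```

```text
start [ 0.5525  0.328   0.2702 19.86  ] t 19.85
-> [ 0.5235  0.3285  0.08   21.6   ] n 5
   wz -0.051  -0.0068 -0.0026 0.0476
   wz -0.051  -0.0068 -0.0026 0.0475
   wz -0.051  -0.0067 -0.0027 0.0475
   wz -0.051  -0.0067 -0.0027 0.0475
   wz -0.051  -0.0067 -0.0027 0.0476
```

Call:
arm_command --moves "0 0 -0.051 -0.0068 -0.0026 0.0476 1;0 0 -0.051 -0.0068 -0.0026 0.0475 1;0 0 -0.051 -0.0067 -0.0027 0.0475 1;0 0 -0.051 -0.0067 -0.0027 0.0475 1;0 0 -0.051 -0.0067 -0.0027 0.0476 1"

```text
time_s: 20.27
position: [0.5232, 0.3285, 0.0791]
ee_rot: [-3.086, -0.59, -0.001]
contact_force: [0.5, 0.6, -0.0]
gripper_width: 1.002
gripper_force: 0.0
```

Call:
arm_command --moves "0 0 0 0 0 0.02 1;0 0 0 0 0 0.02 1;0 0 0 0 0 0 1;0 0 0 0 0 0 1;0 0 0 0 0 0 1"

```text
time_s: 20.68
position: [0.5242, 0.3296, 0.0502]
ee_rot: [-3.085, -0.591, -0.003]
contact_force: [0.2, 0.1, 0.9]
gripper_width: 1.003
gripper_force: 0.0
```

Call:
arm_command --moves "0 0 0 0 0 0 1;0 0 0 0 0 0 1"

```text
time_s: 20.85
position: [0.5243, 0.3302, 0.0506]
ee_rot: [-3.084, -0.592, -0.005]
contact_force: [0.4, 0.5, -0.3]
gripper_width: 1.005
gripper_force: 0.0
```

Call:
arm_command --moves "0 0 0 -0.001 0.001 0.0035 1;0 0 0 0 0 0 1;0 0 0 0 0 0 1;0 0 0 0 0 0 1"

```text
time_s: 21.18
position: [0.5228, 0.3288, 0.0457]
ee_rot: [3.085, 0.592, -0.0]
contact_force: [-0.2, -0.0, 0.2]
gripper_width: 0.998
gripper_force: 0.0
```

Call:
arm_command --moves "0 0 0 0 0 0 0.5;0 0 0 0 0 0 0.5;0 0 0 0 0 0 0.5;0 0 0 0 0 0 0.5;0 0 0 0 0 0 0.5" --newtons 25

```text
time_s: 21.6
position: [0.523, 0.329, 0.0461]
ee_rot: [-3.085, -0.592, -0.001]
contact_force: [0.0, -0.0, 2.9]
gripper_width: 0.734
gripper_force: 27.7
```

Run:
```python
from h import *
go([(.523,.329,.13,21.7),(.49,.0,.22,8),(.4771,-.2963,.05,-17.8)],start=(.523,.329,.046,21.7))
```

```text
start [ 0.523  0.329  0.046 21.7  ] t 21.6
-> [ 0.523  0.329  0.13  21.7  ] n 3
  3x -0.0 0.0 -0.035 wz 0
-> [0.49 0.   0.22 8.  ] n 9
   wz 0.221  -0.0212 0.0408 -0.0125
   wz 0.221  -0.0201 0.0413 -0.0125
   wz 0.221  -0.019 0.0418 -0.0125
   wz 0.221  -0.0178 0.0423 -0.0125
   wz 0.221  -0.0167 0.0428 -0.0125
   wz 0.221  -0.0156 0.0432 -0.0125
   wz 0.221  -0.0144 0.0436 -0.0125
   wz 0.221  -0.0133 0.044 -0.0125
   wz 0.221  -0.0121 0.0443 -0.0125
-> [  0.4771  -0.2963   0.05   -17.8   ] n 9
   wz 0.417  -0.0075 0.0405 0.0236
   wz 0.417  -0.0055 0.0408 0.0236
   wz 0.417  -0.0034 0.041 0.0236
   wz 0.417  -0.0014 0.0412 0.0236
   wz 0.417  0.0007 0.0412 0.0236
   wz 0.417  0.0028 0.0411 0.0236
   wz 0.417  0.0048 0.0409 0.0236
   wz 0.417  0.0069 0.0406 0.0236
   wz 0.417  0.0089 0.0402 0.0236
```

Call:
arm_command --moves "0 0 0 0 0 -0.015 0.5;0 0 0 0 0 -0.04 0.5;0 0 0 0 0 -0.05 0.5;0 0 0 0 0 0 0.5"

```text
time_s: 21.93
position: [0.5256, 0.3304, 0.14]
ee_rot: [-3.081, -0.592, -0.02]
contact_force: [0.8, 0.2, 2.2]
gripper_width: 0.739
gripper_force: 27.9
```

Call:
arm_command --moves "0 0 0.221 -0.0212 0.0408 -0.0125 0.5;0 0 0.221 -0.0201 0.0413 -0.0125 0.5;0 0 0.221 -0.019 0.0418 -0.0125 0.5;0 0 0.221 -0.0178 0.0423 -0.0125 0.5;0 0 0.221 -0.0167 0.0428 -0.0125 0.5"

```text
time_s: 22.35
position: [0.504, 0.1446, 0.1808]
ee_rot: [-3.118, -0.386, -0.001]
contact_force: [0.3, -0.5, -0.3]
gripper_width: 0.738
gripper_force: 27.9
```

Call:
arm_command --moves "0 0 0.221 -0.0156 0.0432 -0.0125 0.5;0 0 0.221 -0.0144 0.0436 -0.0125 0.5;0 0 0.221 -0.0133 0.044 -0.0125 0.5;0 0 0.221 -0.0121 0.0443 -0.0125 0.5;0 0 0.417 -0.0075 0.0405 0.0236 0.5"

```text
time_s: 22.77
position: [0.4901, -0.0354, 0.2081]
ee_rot: [3.136, 0.14, 0.018]
contact_force: [1.2, 0.3, 1.3]
gripper_width: 0.736
gripper_force: 27.9
```

Call:
arm_command --moves "0 0 0.417 -0.0055 0.0408 0.0236 0.5;0 0 0.417 -0.0034 0.041 0.0236 0.5;0 0 0.417 -0.0014 0.0412 0.0236 0.5;0 0 0.417 0.0007 0.0412 0.0236 0.5;0 0 0.417 0.0028 0.0411 0.0236 0.5"

```text
time_s: 23.18
position: [0.4813, -0.1994, 0.1064]
ee_rot: [3.131, -0.254, 0.002]
contact_force: [0.3, -0.3, -0.5]
gripper_width: 0.739
gripper_force: 27.9
```

Call:
arm_command --moves "0 0 0.417 0.0048 0.0409 0.0236 0.5;0 0 0.417 0.0069 0.0406 0.0236 0.5;0 0 0.417 0.0089 0.0402 0.0236 0.5;0 0 0 0 0 0 0.5;0 0 0 0 0 0 0.5"

```text
time_s: 23.6
position: [0.4761, -0.2975, 0.0482]
ee_rot: [-3.102, 0.489, 0.005]
contact_force: [0.6, 0.1, -0.1]
gripper_width: 0.741
gripper_force: 28.0
```

Call:
arm_command --moves "0 0 0 0 0 0.01 0.5;0 0 0 0 0 0.01 0.5;0 0 0 0 0 0 0.5;0 0 0 0 0 0 0.5;0 0 0 0 0 0 0.5"

```text
time_s: 24.02
position: [0.4778, -0.2958, 0.0343]
ee_rot: [3.104, -0.482, 0.001]
contact_force: [-1.0, -0.4, -1.7]
gripper_width: 0.742
gripper_force: 28.0
```

Checking that the lower board stayed put and that this alignment is right, then lowering.

Run:
```python
from h import *
go([(.4772,-.2964,.022,-17.8)]); t=snap('top'); import pickle; pickle.dump(t,open('t3.pkl','wb'))
rectfit(t,.016,(.526,.327,21),.1,.058)
go([])
```

```text
start [  0.4778  -0.2958   0.0343 -17.6666] t 24.02
-> [  0.4772  -0.2964   0.022  -17.8   ] n 1
   wz 0.019  -0.0005 0.0009 0.0153
fit 520.7 335.9 mm yaw 20.33 score 10.75
start [  0.4779  -0.2961   0.0345 -17.6814] t 24.07
```

Call:
arm_command --moves "0 0 0 -0.0005 0.0007 0.007 0.5;0 0 0 0 0 0.006 0.5;0 0 0 0 0 0 0.5;0 0 0 0 0 0 0.5;0 0 0 0 0 0 0.5"

```text
time_s: 24.48
position: [0.4768, -0.2969, 0.0232]
ee_rot: [-3.104, 0.485, 0.0]
contact_force: [-0.8, -0.0, -0.4]
gripper_width: 0.738
gripper_force: 28.0
```

Call:
arm_command --moves "0 0 0 0 0 0 0.5;0 0 0 0 0 0 0.5"

```text
time_s: 24.65
position: [0.477, -0.297, 0.0236]
ee_rot: [3.104, -0.485, 0.001]
contact_force: [0.1, 0.2, 0.2]
gripper_width: 0.736
gripper_force: 28.0
```

Call:
arm_command --moves "0 0 0 0 0 0.003 0.5;0 0 0 0 0 0.002 0.5;0 0 0 0 0 0 0.5;0 0 0 0 0 0 0.5;0 0 0 0 0 0 0.5"

```text
time_s: 25.07
position: [0.4768, -0.2969, 0.0194]
ee_rot: [-3.104, 0.484, 0.0]
contact_force: [0.8, 0.0, -0.9]
gripper_width: 0.738
gripper_force: 28.0
```

Call:
arm_command --moves "0 0 0 0 0 0.002 0.5;0 0 0 0 0 0 0.5;0 0 0 0 0 0 0.5;0 0 0 0 0 0 0.5"

```text
time_s: 25.4
position: [0.4771, -0.2971, 0.0181]
ee_rot: [3.104, -0.485, 0.001]
contact_force: [1.0, 0.1, 1.7]
gripper_width: 0.734
gripper_force: 28.1
```

Call:
arm_command --moves "0 0 0 0 0 0 0.95;0 0 0 0 0 0 0.95;0 0 0 0 0 0.007 0.95;0 0 0 0 0 0.007 0.95;0 0 0 0 0 0 0.95"

```text
time_s: 25.82
position: [0.4759, -0.2963, 0.0046]
ee_rot: [-3.103, 0.484, 0.004]
contact_force: [-0.6, -0.4, 0.2]
gripper_width: 0.951
gripper_force: 0.0
```

Call:
arm_command --moves "0 0 0 0 0 0 0.95;0 0 0 0 0 0 0.65;0 0 0 0 0 0 0.65;0 0 0 0 0 0 0.65;0 0 0 0 0 0 0.65" --newtons 25

```text
time_s: 26.23
position: [0.4769, -0.297, 0.0067]
ee_rot: [3.104, -0.484, 0.0]
contact_force: [-0.0, -0.0, 0.3]
gripper_width: 0.744
gripper_force: 29.1
```

Call:
arm_command --moves "0 0 0 0 0 0 1;0 0 0 0 0 0 1;0 0 0 0 0 -0.02 1;0 0 0 0 0 -0.045 1;0 0 0 0 0 -0.05 1"

```text
time_s: 26.65
position: [0.4753, -0.2958, 0.0967]
ee_rot: [-3.101, 0.484, 0.009]
contact_force: [0.1, -1.1, 0.4]
gripper_width: 0.994
gripper_force: 0.0
```

Call:
arm_command --moves "0 0 0 0 0 -0.05 1;0 0 0 0 0 -0.05 1;0 0 0 0 0 -0.05 1;0 0 0 0 0 -0.02 1;0 0 0 0 0 0 1"

```text
time_s: 27.07
position: [0.4782, -0.2979, 0.2416]
ee_rot: [3.099, -0.484, 0.015]
contact_force: [0.8, 0.3, 0.5]
gripper_width: 1.002
gripper_force: 0.0
```

Call:
arm_command --moves "0 0 0 0 0 0 1;0 0 0 0 0 0 1"

```text
time_s: 27.23
position: [0.4765, -0.2967, 0.233]
ee_rot: [-3.103, 0.484, 0.003]
contact_force: [-0.5, -0.7, -0.2]
gripper_width: 0.999
gripper_force: 0.0
```

Run:
```python
from h import *
import pickle
q=snap('wrist');t=snap('top');pickle.dump((q,t),open('p3.pkl','wb'))
for s in(q,t): rectfit(s,.018,(.478,-.296,-17.7)); rectfit(s,.018,(.478,-.290,-17.7))
go([(.49,.0,.27,0),(.55,.33,.25,20.5)])
```

```text
fit 477.6 -295.1 mm yaw -17.59 score 24.54
fit 477.6 -295.1 mm yaw -17.61 score 24.54
fit 474.6 -297.4 mm yaw -18.31 score 15.85
fit 474.6 -297.4 mm yaw -18.21 score 15.85
start [  0.4763  -0.2966   0.2321 -17.7452] t 27.33
-> [0.49 0.   0.27 0.  ] n 8
   wz -0.323  -0.0121 -0.0448 -0.0059
   wz -0.323  -0.0103 -0.0452 -0.0059
   wz -0.323  -0.0086 -0.0456 -0.0059
   wz -0.323  -0.0068 -0.0459 -0.0059
   wz -0.323  -0.005 -0.0461 -0.0059
   wz -0.323  -0.0032 -0.0463 -0.0059
   wz -0.323  -0.0014 -0.0464 -0.0059
   wz -0.323  0.0003 -0.0464 -0.0059
-> [ 0.55  0.33  0.25 20.5 ] n 9
   wz -0.331  0.0083 -0.0458 0.0028
   wz -0.331  0.0101 -0.0455 0.0028
   wz -0.331  0.0119 -0.045 0.0028
   wz -0.331  0.0137 -0.0445 0.0028
   wz -0.331  0.0155 -0.0439 0.0028
   wz -0.331  0.0172 -0.0433 0.0028
   wz -0.331  0.0189 -0.0426 0.0028
   wz -0.331  0.0206 -0.0418 0.0028
   wz -0.331  0.0222 -0.0409 0.0028
```

Call:
arm_command --moves "0 0 -0.323 -0.0121 -0.0448 -0.0059 1;0 0 -0.323 -0.0103 -0.0452 -0.0059 1;0 0 -0.323 -0.0086 -0.0456 -0.0059 1;0 0 -0.323 -0.0068 -0.0459 -0.0059 1;0 0 -0.323 -0.005 -0.0461 -0.0059 1"

```text
time_s: 27.75
position: [0.4847, -0.1099, 0.2565]
ee_rot: [-3.136, 0.18, 0.004]
contact_force: [1.1, -0.0, 0.2]
gripper_width: 0.999
gripper_force: 0.0
```

Call:
arm_command --moves "0 0 -0.323 -0.0032 -0.0463 -0.0059 1;0 0 -0.323 -0.0014 -0.0464 -0.0059 1;0 0 -0.323 0.0003 -0.0464 -0.0059 1;0 0 -0.331 0.0083 -0.0458 0.0028 1;0 0 -0.331 0.0101 -0.0455 0.0028 1"

```text
time_s: 28.17
position: [0.5034, 0.0749, 0.2669]
ee_rot: [3.139, 0.128, -0.002]
contact_force: [0.5, -0.8, -1.3]
gripper_width: 0.999
gripper_force: 0.0
```

Call:
arm_command --moves "0 0 -0.331 0.0119 -0.045 0.0028 1;0 0 -0.331 0.0137 -0.0445 0.0028 1;0 0 -0.331 0.0155 -0.0439 0.0028 1;0 0 -0.331 0.0172 -0.0433 0.0028 1;0 0 -0.331 0.0189 -0.0426 0.0028 1"

```text
time_s: 28.58
position: [0.5365, 0.2581, 0.2545]
ee_rot: [3.11, 0.439, -0.004]
contact_force: [-0.0, -0.1, 1.1]
gripper_width: 0.998
gripper_force: 0.0
```

Call:
arm_command --moves "0 0 -0.331 0.0206 -0.0418 0.0028 1;0 0 -0.331 0.0222 -0.0409 0.0028 1;0 0 0 0 0 0 1;0 0 0 0 0 0 1;0 0 0 0 0 0 1"

```text
time_s: 29.0
position: [0.55, 0.3293, 0.2505]
ee_rot: [3.09, 0.559, -0.004]
contact_force: [0.5, -0.2, 0.3]
gripper_width: 1.001
gripper_force: 0.0
```

Run:
```python
from h import *
import pickle
q=snap('wrist');t=snap('top');pickle.dump((q,t),open('b2.pkl','wb'))
for s in(q,t): rectfit(s,.016,(.526,.327,21),.1,.058)
hs=cv2.cvtColor(q['color'],cv2.COLOR_RGB2HSV)
for lo in((10,170,170),(14,190,100)):
    m=cv2.inRange(hs,lo,(26,255,255)); k,l,st,ce=cv2.connectedComponentsWithStats(m)
    for i in range(1,k):
        if 25<st[i,4]<400 and 200<ce[i][0]<440: print(st[i],ce[i].round(1))
c,n=np.cos(np.radians(21)),np.sin(np.radians(21))
print(w2pix(q,np.c_[PIL@np.array([[c,n],[-n,c]])+[.526,.327],[.04]*4]).round(1))
go([])
```

```text
fit 523.0 326.7 mm yaw 19.57 score 22.64
fit 521.9 336.1 mm yaw 18.92 score 14.91
[279 185  10   7  55] [283.8 187.5]
[333 184   9   8  59] [337.1 187.5]
[281 275   9   8  55] [284.7 278. ]
[330 275   9   8  57] [334.2 278.4]
[280 182   9   9  57] [284.1 186.4]
[333 183   8   9  47] [336.5 187. ]
[282 271   7  11  45] [284.7 276.8]
[331 272   7  10  50] [333.9 277.4]
[[283.5 187.1]
 [336.9 186.7]
 [286.4 278.3]
 [336.3 277.9]]
start [ 0.5503  0.3285  0.2522 20.4187] t 29.1
```

Run:
```python
from h import *
import pickle
q,t=pickle.load(open('b2.pkl','rb')); board(q,[[283.9,187],[336.9,187.2],[284.7,277.5],[334.1,278]],.04,(.526,.327,20))
for p in((.5247,.3275,20.3),):
    c,n=np.cos(np.radians(p[2])),np.sin(np.radians(p[2])); g=(p[0]-.035*c,p[1]-.035*n); print(g)
    go([(*g,.06,p[2])],start=(.5503,.3285,.2515,20.45))
```

```text
chassis 525.8 327.8 yaw 19.76 res [-0.3 -0.5  0.1  0.  -0.1  0.2  0.3  0.4]
(np.float64(0.4918738872885836), np.float64(0.31535725219493604))
start [ 0.5503  0.3285  0.2515 20.45  ] t 29.1
-> [ 0.4919  0.3154  0.06   20.3   ] n 5
   wz 0.004  -0.0148 -0.002 0.0479
   wz 0.004  -0.0148 -0.002 0.0479
   wz 0.004  -0.0148 -0.002 0.0479
   wz 0.004  -0.0148 -0.002 0.0479
   wz 0.004  -0.0148 -0.002 0.0479
```

Call:
arm_command --moves "0 0 0.019 -0.0145 -0.002 0.0479 1;0 0 0.019 -0.0145 -0.002 0.0479 1;0 0 0.019 -0.0145 -0.002 0.0479 1;0 0 0.019 -0.0145 -0.002 0.0479 1;0 0 0.019 -0.0145 -0.002 0.0479 1"

```text
time_s: 29.52
position: [0.4928, 0.3155, 0.0599]
ee_rot: [-3.095, -0.538, -0.003]
contact_force: [-0.1, 0.3, -0.6]
gripper_width: 1.001
gripper_force: 0.0
```

Call:
arm_command --moves "0 0 0 0 0 0.02 1;0 0 0 0 0 0.02 1;0 0 0 0 0 0.009 1;0 0 0 0 0 0 1;0 0 0 0 0 0 1"

```text
time_s: 29.93
position: [0.4937, 0.3166, 0.0225]
ee_rot: [-3.095, -0.54, -0.002]
contact_force: [0.1, 0.0, 0.1]
gripper_width: 0.999
gripper_force: 0.0
```

Call:
arm_command --moves "0 0 0 0 0 0 1;0 0 0 0 0 0 1;0 0 0 0 0 0 1"

```text
time_s: 30.18
position: [0.494, 0.3175, 0.0229]
ee_rot: [-3.094, -0.541, -0.004]
contact_force: [0.4, -0.1, -0.2]
gripper_width: 0.997
gripper_force: 0.0
```

Call:
arm_command --moves "0 0 0 0 0 0.005 1;0 0 0 0 0 0.0045 1;0 0 0 0 0 0 1;0 0 0 0 0 0 1;0 0 0 0 0 0 1"

```text
time_s: 30.6
position: [0.493, 0.3171, 0.0136]
ee_rot: [3.094, 0.542, -0.001]
contact_force: [0.0, 0.2, 0.2]
gripper_width: 0.996
gripper_force: 0.0
```

Call:
arm_command --moves "0 0 0 0 0 0 1;0 0 0 0 0 0 1"

```text
time_s: 30.77
position: [0.4932, 0.3171, 0.0139]
ee_rot: [-3.095, -0.542, -0.0]
contact_force: [-0.8, -0.1, 0.6]
gripper_width: 0.999
gripper_force: 0.0
```

Call:
arm_command --moves "0 0 0 0 0 0.002 1;0 0 0 0 0 0 1;0 0 0 0 0 0 1;0 0 0 0 0 0 0.5;0 0 0 0 0 0 0.5" --newtons 45

```text
time_s: 31.18
position: [0.4932, 0.3171, 0.0122]
ee_rot: [-3.095, -0.541, -0.0]
contact_force: [0.2, -0.0, 0.2]
gripper_width: 0.753
gripper_force: 0.0
```

Call:
arm_command --moves "0 0 0 0 0 0 0.5;0 0 0 0 0 0 0.5;0 0 0 0 0 0 0.5;0 0 0 0 0 0 0.5"

```text
time_s: 31.52
position: [0.4934, 0.3172, 0.0127]
ee_rot: [-3.094, -0.541, -0.001]
contact_force: [-1.2, -0.3, 3.8]
gripper_width: 0.661
gripper_force: 48.1
```

Run:
```python
from h import *
go([(.4976,.0854,.176,-4.05)],start=(.4933,.3171,.176,19.85))
```

```text
start [ 0.4933  0.3171  0.176  19.85  ] t 31.52
-> [ 0.4976  0.0854  0.176  -4.05  ] n 6
   wz 0.579  -0.0155 0.0457 0.0
   wz 0.579  -0.0123 0.0467 0.0
   wz 0.579  -0.0091 0.0474 0.0
   wz 0.579  -0.0057 0.0479 0.0
   wz 0.579  -0.0024 0.0482 0.0
   wz 0.579  0.001 0.0483 0.0
```

Call:
arm_command --moves "0 0 0 0 0 -0.015 0.5;0 0 0 0 0 -0.045 0.5;0 0 0 0 0 -0.05 0.5;0 0 0 0 0 -0.05 0.5;0 0 0 0 0 -0.045 0.5"

```text
time_s: 31.93
position: [0.4927, 0.317, 0.1787]
ee_rot: [-3.094, -0.542, -0.0]
contact_force: [1.3, 0.3, -0.3]
gripper_width: 0.657
gripper_force: 48.7
```

Call:
arm_command --moves "0 0 0.579 -0.0155 0.0457 0 0.5;0 0 0.579 -0.0123 0.0467 0 0.5;0 0 0.579 -0.0091 0.0474 0 0.5;0 0 0.579 -0.0057 0.0479 0 0.5;0 0 0.579 -0.0024 0.0482 0 0.5"

```text
time_s: 32.35
position: [0.4961, 0.1226, 0.1763]
ee_rot: [-3.142, 0.006, 0.001]
contact_force: [1.3, -0.4, -1.8]
gripper_width: 0.662
gripper_force: 48.6
```

Call:
arm_command --moves "0 0 0.579 0.001 0.0483 0 0.5;0 0 0 0 0 0.02 0.5;0 0 0 0 0 0.02 0.5;0 0 0 0 0 0 0.5;0 0 0 0 0 0 0.5"

```text
time_s: 32.77
position: [0.4967, 0.0853, 0.1434]
ee_rot: [3.139, -0.111, -0.004]
contact_force: [1.1, 0.4, -1.6]
gripper_width: 0.657
gripper_force: 48.7
```

Call:
arm_command --moves "0 0 0 0 0 0 0.5;0 0 0 0 0 0 0.5;0 0 0 0 0 0 0.5"

```text
time_s: 33.02
position: [0.498, 0.086, 0.1454]
ee_rot: [-3.139, 0.109, -0.003]
contact_force: [-0.2, -0.4, -1.2]
gripper_width: 0.663
gripper_force: 48.7
```

Run:
```python
from h import *
import pickle
q=snap('wrist');s=snap('side');pickle.dump((q,s),open('i3.pkl','wb'))
go([])
def tr(p,yaw,X):
    c,n=np.cos(np.radians(yaw)),np.sin(np.radians(yaw)); X=np.array(X,float); return np.c_[X[:,:2]@np.array([[c,n],[-n,c]])+p,X[:,2]]
st=ctrl.state(); x,y,z=st['position']; c,n=np.cos(np.radians(-4.05)),np.sin(np.radians(-4.05)); zf=z-.0125
print('pred pil',w2pix(q,tr((x+.035*c,y+.035*n),-4.05,[[.044,.024,zf+.04],[.044,-.024,zf+.04],[.05,.029,zf+.016],[.05,-.029,zf+.016]])).round(1).tolist())
P=[[-.053,.08,.1],[-.040,.08,.1],[-.03,.08,.1],[-.053,-.08,.1],[-.053,-.01,.1]]
print('pred ch',w2pix(q,tr((.6095,.0305),-4.05,P)).round(1).tolist())
lab=cv2.cvtColor(cv2.GaussianBlur(q['color'],(0,0),1),cv2.COLOR_RGB2LAB).astype(float)
for r in range(62,112,6):
    g=np.abs(np.diff(lab[r,180:290],axis=0)).sum(1); i=np.argsort(g)[-4:]; print(r,[(int(k)+180,int(g[k])) for k in sorted(i)])
for cc in (420,440,460,480):
    g=np.abs(np.diff(lab[110:190,cc],axis=0)).sum(1); k=g.argmax(); print('front col',cc,k+110,int(g[k]))
```

```text
start [ 0.4978  0.0859  0.145  -3.9867] t 33.12
pred pil [[226.6, 94.9], [413.6, 95.3], [227.2, 81.5], [412.2, 82.0]]
pred ch [[246.7, 148.6], [245.3, 118.5], [244.2, 94.6], [598.2, 150.2], [445.6, 149.2]]
62 [(206, 33), (207, 30), (239, 30), (240, 25)]
68 [(207, 34), (208, 26), (239, 31), (240, 28)]
74 [(205, 32), (206, 30), (239, 30), (240, 32)]
80 [(202, 31), (203, 31), (239, 28), (240, 30)]
86 [(215, 26), (239, 22), (240, 26), (241, 22)]
92 [(239, 23), (240, 19), (243, 15), (244, 16)]
98 [(242, 36), (243, 35), (252, 25), (253, 26)]
104 [(242, 30), (243, 40), (244, 30), (256, 32)]
110 [(241, 36), (242, 33), (256, 33), (257, 31)]
front col 420 164 45
front col 440 156 55
front col 460 142 37
front col 480 134 45
```

Call:
arm_command --moves "0 0 0 0 0.0006 0.013 0.5;0 0 0 0 0 0.013 0.5;0 0 0 0 0 0.008 0.5;0 0 0 0 0 0.003 0.5;0 0 0 0 0 0 0.5"

```text
time_s: 33.53
position: [0.4968, 0.0849, 0.1131]
ee_rot: [3.139, -0.11, -0.004]
contact_force: [-0.4, 0.3, -0.3]
gripper_width: 0.658
gripper_force: 48.7
```

Call:
arm_command --moves "0 0 0 0 0 0 0.5;0 0 0 0 0 0 0.5;0 0 0 0 0 0 0.5;0 0 0 0 0 0 0.5"

```text
time_s: 33.87
position: [0.4977, 0.085, 0.115]
ee_rot: [-3.14, 0.111, -0.001]
contact_force: [-0.8, -0.4, -2.0]
gripper_width: 0.659
gripper_force: 48.7
```

Call:
arm_command --moves "0 0 0 0.008 0 0.001 0.5;0 0 0 0.008 0 0 0.5;0 0 0 0.008 0 0 0.5;0 0 0 0.008 0 0 0.5;0 0 0 0.004 0 0 0.5"

```text
time_s: 34.28
position: [0.5271, 0.083, 0.1136]
ee_rot: [-3.139, 0.111, 0.001]
contact_force: [-0.1, 1.3, -1.7]
gripper_width: 0.66
gripper_force: 48.7
```

Call:
arm_command --moves "0 0 0 0.006 0 0 0.5;0 0 0 0.006 0 0 0.5;0 0 0 0.006 0 0 0.5;0 0 0 0.002 0 0 0.5;0 0 0 0 0 0 0.5"

```text
time_s: 34.7
position: [0.5427, 0.0819, 0.1138]
ee_rot: [-3.14, 0.11, -0.001]
contact_force: [0.7, 1.4, -2.2]
gripper_width: 0.655
gripper_force: 48.7
```

Call:
arm_command --moves "0 0 0 0.008 0 0 0.5;0 0 0 0.008 0 0 0.5;0 0 0 0.008 0 0 0.5;0 0 0 0.006 0 0 0.5;0 0 0 0.003 0 0 0.5"

```text
time_s: 35.12
position: [0.5692, 0.0799, 0.1136]
ee_rot: [-3.14, 0.111, 0.0]
contact_force: [0.0, 0.7, -2.4]
gripper_width: 0.66
gripper_force: 48.7
```

Call:
arm_command --moves "0 0 0 0.003 0 0.001 0.5;0 0 0 0.002 0 0.001 0.5;0 0 0 0.002 0 0 0.5;0 0 0 0 0 0 0.5"

```text
time_s: 35.45
position: [0.5745, 0.0796, 0.1128]
ee_rot: [-3.14, 0.111, -0.001]
contact_force: [-2.9, 1.1, 2.2]
gripper_width: 0.657
gripper_force: 49.0
```

Call:
arm_command --moves "0 0 0 0.002 0 0 0.5;0 0 0 0.0015 0 0 0.5;0 0 0 0.0015 0 0 0.5;0 0 0 0 0 0 0.5"

```text
time_s: 35.78
position: [0.5783, 0.0793, 0.1128]
ee_rot: [-3.14, 0.111, -0.001]
contact_force: [-4.4, 0.4, 4.4]
gripper_width: 0.657
gripper_force: 49.2
```

Call:
arm_command --moves "0 0 0 0.0015 0 0 0.5;0 0 0 0.0015 0 0 0.5;0 0 0 0.001 0 0 0.5;0 0 0 0 0 0 0.5"

```text
time_s: 36.12
position: [0.5803, 0.0791, 0.1128]
ee_rot: [3.14, -0.11, -0.004]
contact_force: [-9.3, 0.1, 8.2]
gripper_width: 0.657
gripper_force: 49.5
```

Call:
arm_command --moves "0 0 0 0.0015 0 0 0.5;0 0 0 0.001 0 0 0.5;0 0 0 0 0 0 0.5"

```text
time_s: 36.37
position: [0.5804, 0.0791, 0.1127]
ee_rot: [3.139, -0.11, -0.012]
contact_force: [-18.8, 1.3, 11.9]
gripper_width: 0.657
gripper_force: 49.8
```

Call:
arm_command --moves "0 0 0 0 0 0 0.82;0 0 0 0 0 0 0.82;0 0 0 0 0 -0.01 0.82;0 0 0 0 0 -0.04 0.82;0 0 0 0 0 -0.05 0.82"

```text
time_s: 36.78
position: [0.5821, 0.0786, 0.1892]
ee_rot: [3.139, -0.111, -0.011]
contact_force: [0.9, 0.6, 0.3]
gripper_width: 0.821
gripper_force: 0.0
```

Call:
arm_command --moves "0 0 0 0 0.03 -0.04 1;0 0 0 -0.02 0.03 -0.04 1;0 0 0 0 0 0 1;0 0 0 0 0 0 1;0 0 0 0 0 0 1"

```text
time_s: 37.2
position: [0.5649, 0.0328, 0.2551]
ee_rot: [-3.139, 0.112, -0.002]
contact_force: [0.1, 1.3, -0.1]
gripper_width: 0.998
gripper_force: 0.0
```

Run:
```python
from h import *
import pickle
q=snap('wrist');t=snap('top');pickle.dump((q,t),open('f.pkl','wb'))
go([])
hs=cv2.cvtColor(q['color'],cv2.COLOR_RGB2HSV); m=cv2.inRange(hs,(14,190,100),(28,255,255)); k,l,st,ce=cv2.connectedComponentsWithStats(m)
o=[ce[i] for i in range(1,k) if 15<st[i,4]<400 and ce[i][1]<380]
for z in(.14,): 
    P=pix2w(q,o,z)-[.6095,.0305,0]; c,n=np.cos(np.radians(-4.05)),np.sin(np.radians(-4.05)); L=P[:,:2]@np.array([[c,-n],[n,c]])*1e3
    for a,b in zip(o,L): print(a.round(0),b.round(1))
```

```text
start [ 0.5644  0.0333  0.2532 -4.0093] t 37.3
[217.  71.] [60.  60.1]
[267.  71.] [60. 30.]
[364.  71.] [ 59.6 -28.2]
[414.  72.] [ 59.6 -58.1]
[210. 100.] [43.4 65.2]
[420. 236.] [-42.7 -69.5]
[212. 236.] [-42.7  70.3]
[282. 236.] [-43.1  23. ]
[350. 236.] [-42.6 -22.2]
```

The rear pillars are at x ≈ -42.7 mm on both boards and at y ≈ ±23 and ±70 mm, so both are home and square. The pile measured the same as before. Handing in.

```bash
python3 -c "
from rig import ctrl
print(ctrl.sign_off())"
```

```text
the job is handed in; nothing more can be done
None
```

The job is handed in at 37 s of the 72 s: both boards are home in their bays with terminals outwards, and the three plates are in one square pile; I took no final picture to confirm the tubes and small parts hadn't moved.

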